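Seat a stone-set pin with sprung tongs

ROBOT

A 6-joint arm with a two-finger parallel gripper is mounted at the origin on a cart in front of the work surface, level with it; the furniture and walls round the work are solid. World frame = base frame: x ahead of the robot, y to its left, z up, the work surface at z = 0. Lengths are in m, angles in rad, forces in N, time in s.
With the tool pointing down it reaches from about 0.3 to 0.95 m from the base axis. Payload 3.1 kg.
Tool frame: the origin (TCP) lies on the centre line of the jaws, within the pads' length; the fingertips stand 8 mm ahead of it and the grasp point (between the pads) lies 11 mm behind it; z points along the fingers, y is the direction in which the jaws open and shut (so a half turn about z gives the same grasp; the last joint's range is limited). The gripper opens to 85 mm and grips with 20 to 120 N. Pads are 22 mm wide; open, the fingers measure 114 mm over their backs; the gripper's body (76 mm by 85 mm) begins 54 mm behind the grasp point. The pads swing forward as they close: fully open they stand 13 mm farther back than shut.
Start: joints at [-0.07, 0.308, 1.634, -0, 1.2, -0.07], TCP at [0.625, -0, 0.239] pointing down, gripper open.
Joint ranges: [-3.06, 3.06], [-0.79, 1.96], [0.05, 2.63], [-1.19, 4.34], [0.05, 2.64], [-2.94, 2.94]. Speed limits (rad/s): [2.79, 2.79, 3.14, 3.14, 3.14, 3.14].

INTERFACE

Orientations are given as a rotation vector (axis times angle).
In Python, from workcell import monitor, cams, ticket, finder gives the robot as it stands.
- The arm moves only by the tool move_arm, never from a script. Its argument "motion" is one flat list of numbers, 7 for each row, row after row: the turn, a rotation vector about the tool's x, y, z scaled (see below), then the shift along the tool's x, y, z scaled (see below), then the closure, from 0 (fully open) to 1 (shut). In form: [ax, ay, az, tx, ty, tz, grip, ax, ay, az, tx, ty, tz, grip, ...]. A call has 1 to 20 rows; each row shifts and turns the pose as measured when the row begins, along the tool's axes as they then stand; what a row does not reach is not made up. The controller multiplies each number of a shift by 50 mm and each number of a turn by 6 degrees. A row lasts 1/8 s, in which the tool goes at most 62.5 mm and 10.7 degrees, less where a joint would pass 70% of its speed; a pose out of reach is approached as far as the arm can. A call with a number of a shift or a turn outside -1 to 1 is refused whole. A call with a gripper value outside its range is refused whole. The fingers move at their own pace and stop on an object; "newtons" is the grip in N (left out, the last holds). Time passes only in rows, so rows that do not move let the fingers close. It gives the time, the measured TCP pose, the force and the opening at its end, in the units of the state.
- monitor.get_obs(): the state, without advancing time (a new reading comes with each control period).
- cams.read_camera(name): name is "scene" or "side" or "wrist"; returns a dict with "color" (384x512x3 uint8, red, green, blue), "fx", "fy", "cx", "cy" (pixels), "rvec" (rotation vector, rad) and "tvec" (3), from world to camera coordinates, as OpenCV has them. Camera axes: x right, y down, z forward; pixel columns grow to the right and rows downward; lengths in m; the calibration is good to about 2 mm. A picture is of the moment at which its call begins. There is no depth.
- ticket.sign_off(): hands the job in, once; it reports no verdict.
Trained networks look in the newest picture that a camera, given by its name, has taken for a name from the list of things; names that differ only in an ending like _2 or _b are one class to them, and where a whole thing is asked for, a point or a joint stands for the part that bears it (a point fixed in the world has none). Each returns a list of dicts, best first, with "confidence" (0 to 1); they miss things now and then, are a little off and sometimes report something else, mostly with a low value. They report only what shows in the picture. A call takes as long as a camera call. They do not tell look-alikes from the thing itself.
- finder.spot_in(query, camera): "extent" ([left, top, right, bottom] in pixels, round what is visible of it).
- finder.landmark_of(query, camera): "point" ([row, column] in pixels: a listed point, or the origin of a listed thing).
The state is a dict: "clock": time; "q": joint angles; "joint_velocities": joint speeds; "tau": joint torques, N m; "eef_pos": TCP position; "eef_rot": TCP orientation; "force": force on the tool from outside, world axes, zero at the start; "ft_torque": the same for the moment, N m; "width": finger opening in m.
Only numpy, scipy, OpenCV 4.12 (cv2) and the standard library are available. Lean on these libraries where they do the work, as an engineer would, in place of code of your own. Each camera call takes 0.05 s, during which the arm holds its last target.

TASK

Use the sprung copper tongs, never the robot's own fingers, to lift the brass pin with the red stone out of the wooden rack and press it into the bore of the steel block, past the stiff ejector, until its flange is fully home, flush on the block. Seat it there with a steady push of about 10 N for about a second, never pushing much harder or squeezing it hard, for the stone's sake. Then let the pin go, stand the tongs upright back in their wooden stand, and leave the pin with the green stone and the other things on the table undisturbed.

Things in the scene. Friction and masses are not known exactly. Their poses are not given: they have to be found in the camera images.
- tongs: Sprung copper tongs, standing upright in the stand, tips down; 132 mm tall in all, 70 g. Origin: between the tips, at their lower end (z up the tongs, towards the bow at the top). The two arms hang from hinges 125 mm above the origin and close along the tongs' y axis; both always move equally.
- tongs_grip (a point): Middle of the tongs between the two black rubber grip pads, 88 mm above the tips' lower end, where the tongs are taken from above and squeezed (along the tongs' y). Pads 16 mm wide (x), 32 mm high, centred at this height, 37 mm below the hinges; 37 to 40 mm over their outer faces when open, about 6 mm less when closed on a pin. The bow ends 44 mm over this point.
- tongs_left: The tongs' arm on the +y side. Origin on its hinge. At its lower end is a V-grooved tip, 14 mm high and 15 mm wide, made for a 10 mm round stem, which it draws into the middle. Open, there are 20 mm between the tips.
- tongs_right: The tongs' arm on the -y side, mirror image of tongs_left. Spring: the arms begin to close at about 3 N on the rubber pads and are shut on a pin's stem at about 10 N; each further newton on the pads puts about 0.3 N on the pin. 5 to 6 N holds the tongs with the tips still apart, 15 to 22 N also holds a pin, which slides up between the tips, to the flange, when pushed with 1 to 3 N.
- tongs_stand: Fixed wooden stand for the tongs, base 52 x 74 x 5 mm, origin under its centre. On the base is an upright pocket, inside 23 mm (x) by 47 mm (y), its floor 5 mm and its flared rim 47 mm above the table. The tongs stand in it with their tips on its floor and their y along the stand's y.
- red_pin_stem (a point): Brass pin with a red stone: middle of its stem, where the tongs' tips take it. Stem 10 mm in diameter, 17 mm long (8.5 mm up and down from here); above it the stone, 12 mm wide, 5.5 mm high; below it a flange, 20 mm across, 3 mm thick, whose underside is 11.5 mm below this point. 30 g.
- red_pin_flange (a point): The same red pin: centre of its flange's underside; z along the pin, upwards. Below it is the plug, 12 mm in diameter, 13 mm long with a tapered foot. The tongs' tips can rest on the flange (3 mm above this point) and push on it.
- green_pin_stem (a point): A second, equal pin with a green stone, middle of its stem. Not to be moved.
- rack: Fixed light wood rack, 44 (x) x 115 (y) x 24 mm, origin under its centre. It has two holes, 15 mm wide and 18 mm deep, 35 mm from its centre along +y and -y; a pin stands in each, plug down, flange on the rack's top. Either pin may be in either hole.
- socket: Fixed dark steel block, 56 x 56 x 32 mm, origin under its centre, with a bore of 15 mm in the middle of its top.
- socket_mouth (a point): Centre of the bore's mouth, on the top face of the steel block. In the bore is a brass ejector that runs stiffly: it starts 7 to 10 mm below the mouth (not reported), gives way at about 6 N and stays where it is pushed. The pin's plug stops on it 3 to 6 mm before home; pushed on, the flange comes down hard on the block.
- red_mug: Wide red mug, 92 mm high, bystander; origin under its centre.
- black_pliers: Black pliers, 155 mm long, lying flat, bystander.
- steel_block: Small bright steel bench block, 62 x 62 x 20 mm, bystander.
- brown_stone: Rough brown stone, 56 mm long, 30 mm high, bystander.
Not all that is in view belongs to the job. What is shaped like the socket but turquoise is not meant.

How it is judged:
On the way, in this order (a step that is already met when the one before it is completed fails the run):
1. the tongs hold the red pin clear above the rack (height (world z) of red_pin_flange above 0.05 m and contact force between each of tongs_left, tongs_right and red_pin above 0.5 N), for 0.2 s.
2. the red pin is pressed home in the steel block, its flange within 1.5 mm of the top face, with a steady push of at least 7 N (z of red_pin_flange in the frame of socket_mouth between -0.002 and 0.0015 m and horizontal distance between red_pin_flange and socket_mouth below 0.003 m and angle between red_pin_flange's own z axis and vertical below 0.1 rad and contact force between red_pin and socket above 7 N), for 0.3 s.
At the end, for the whole second after the job is handed in: The red pin stands upright in the bore with its flange within 1.5 mm of the block's top, let go; the tongs stand at rest and upright (within 0.2 rad) in their stand's pocket, tips within 12 mm of its centre and down on its floor (lower end less than 12 mm above the table) (z of red_pin_flange in the frame of socket_mouth between -0.002 and 0.0015 m and horizontal distance between red_pin_flange and socket_mouth below 0.003 m and angle between red_pin_flange's own z axis and vertical below 0.1 rad and contact force between tongs and red_pin below 0.05 N and horizontal distance between tongs and tongs_stand below 0.012 m and height (world z) of tongs below 0.012 m and angle between tongs's own z axis and vertical below 0.2 rad and linear speed of tongs below 0.02 m/s); the robot touches nothing.
It fails at once if the robot itself touches the red pin (contact force between any of the fingers, the arm and red_pin above 0.3 N).
It fails at once if an arm of the tongs squeezes the red pin with more than 15 N (contact force between any of tongs_left, tongs_right and red_pin above 15 N).
It fails at once if the red pin is pushed against the steel block and its ejector with more than 16 N (contact force between red_pin and socket above 16 N).
It fails at once if the green pin is moved more than 10 mm (distance of green_pin_stem from where it was at the start of the episode above 0.01 m).
It fails at once if a bystander is moved more than 15 mm (distance of any of red_mug, black_pliers, steel_block, brown_stone from where it was at the start of the episode above 0.015 m).
It also fails if it takes over 72 s, if anything falls off the work surface, if the arm or the gripper's body presses on something with over 40 N, if the wrist force passes 120 N, or if a joint passes its speed limit or range.

## Working session

There is one attempt and no reset: what is moved stays moved. The work goes in short steps, Python scripts to look and compute and a tool call to move; the robot and the scene stay as the last step left them, time stands still between calls to the robot, and variables do not carry over. Pictures are saved under pics/ and viewed, and the job is handed in when it is done.

Besides the shell and the picture viewer there is one more tool, called after ">>>" by a JSON object that holds its "fn" and its "kwargs". move_arm: Moves the arm, as the interface text tells. Its arguments: {"type":"object","properties":{"motion":{"type":"array","items":{"type":"number","minimum":-1,"maximum":1}},"newtons":{"type":"number"}},"required":["motion"]}

```bash
mkdir -p pics; cat > h.py <<'E'
import numpy as np, cv2
from workcell import monitor, cams, ticket, finder
from scipy.spatial.transform import Rotation as R
def P(c):
    return np.array([[c['fx'],0,c['cx']],[0,c['fy'],c['cy']],[0,0,1]]), cv2.Rodrigues(np.array(c['rvec'],float))[0], np.array(c['tvec'],float).ravel()
def ray(c,row,col):
    K,Rm,t=P(c); d=Rm.T@np.linalg.solve(K,[col,row,1]); return -Rm.T@t, d/np.linalg.norm(d)
def atz(c,rc,z):
    o,d=ray(c,*rc); return o+d*(z-o[2])/d[2]
def tri(obs):
    A=np.zeros((3,3));b=np.zeros(3)
    for c,rc in obs:
        o,d=ray(c,*rc);M=np.eye(3)-np.outer(d,d);A+=M;b+=M@o
    x=np.linalg.solve(A,b)
    return x,[np.linalg.norm(np.cross(x-ray(c,*rc)[0],ray(c,*rc)[1])) for c,rc in obs]
def proj(c,p):
    K,Rm,t=P(c);q=K@(Rm@np.array(p)+t);return q[1]/q[2],q[0]/q[2]
def save(n,img): cv2.imwrite('pics/'+n,img[:,:,::-1])
E
python3 - <<'E'
from h import *
np.set_printoptions(precision=4,suppress=True)
o=monitor.get_obs(); print({k:np.round(v,4) for k,v in o.items()})
C={}
for n in ['scene','side','wrist']:
    c=C[n]=cams.read_camera(n); save(n+'0.png',c['color'])
    print(n,c['fx'],ray(c,c['cy'],c['cx']))
    for q in ['tongs','tongs_grip','tongs_stand','red_pin_stem','red_pin_flange','green_pin_stem','rack','socket','socket_mouth']:
        r=finder.landmark_of(q,n); print(q,[(np.round(x['point'],1).tolist(),round(x['confidence'],2)) for x in r[:3]])
E
```

```text
{'clock': np.float64(0.0), 'q': array([-0.0697,  0.309 ,  1.6352,  0.    ,  1.1997, -0.0697]), 'joint_velocities': array([-0.001 , -0.0007, -0.0008,  0.0007, -0.0008,  0.0001]), 'tau': array([  0.0001, -41.5252, -27.6667,  -0.0002,   0.0101,  -0.    ]), 'eef_pos': array([0.6242, 0.    , 0.238 ]), 'eef_rot': array([-2.2202, -2.2202,  0.0024]), 'force': array([ 0.5751, -0.3978,  0.401 ]), 'ft_torque': array([0.0156, 0.0286, 0.0122]), 'width': np.float64(0.0854)}
scene 407.296998272399 (array([0.1032, 0.7894, 0.795 ]), array([ 0.3575, -0.6984, -0.62  ]))
tongs [([257.0, 251.4], 0.86), ([224.0, 246.0], 0.39)]
tongs_grip [([231.6, 251.7], 0.81)]
tongs_stand [([259.5, 249.8], 0.73)]
red_pin_stem [([161.1, 299.0], 0.49)]
red_pin_flange [([164.3, 299.1], 0.52)]
green_pin_stem [([172.3, 288.3], 0.57)]
rack [([166.6, 300.4], 0.75), ([175.7, 289.5], 0.73)]
socket [([221.0, 253.9], 0.83), ([202.6, 296.5], 0.73), ([259.4, 251.1], 0.72)]
socket_mouth [([191.2, 294.1], 0.82), ([210.3, 258.3], 0.8)]
side 378.0781168122375 (array([ 0.214 , -0.6898,  0.8088]), array([ 0.2608,  0.689 , -0.6762]))
tongs
[... 288 characters left out ...]
[295.3, 299.9], 0.68), ([276.8, 298.1], 0.49)]
rack [([293.7, 296.7], 0.56)]
socket [([261.1, 256.4], 0.96), ([224.9, 267.3], 0.82), ([156.8, 189.9], 0.4)]
socket_mouth [([214.8, 263.4], 0.75), ([250.9, 257.3], 0.6), ([193.3, 234.5], 0.53)]
wrist 268.31421001543816 (array([0.6251, 0.0739, 0.3746]), array([-0.0005, -0.2907, -0.9568]))
tongs [([47.0, 114.0], 0.6)]
tongs_grip [([29.7, 66.4], 0.64)]
tongs_stand [([45.7, 116.8], 0.59)]
red_pin_stem [([119.2, 261.1], 0.64)]
red_pin_flange []
green_pin_stem [([305.6, 174.4], 0.58)]
rack [([306.4, 177.2], 0.65), ([17.3, 32.2], 0.34)]
socket [([240.3, 136.8], 0.86), ([165.1, 169.5], 0.79)]
socket_mouth [([251.6, 124.8], 0.81), ([164.7, 157.5], 0.59)]
```

View pics/scene0.png

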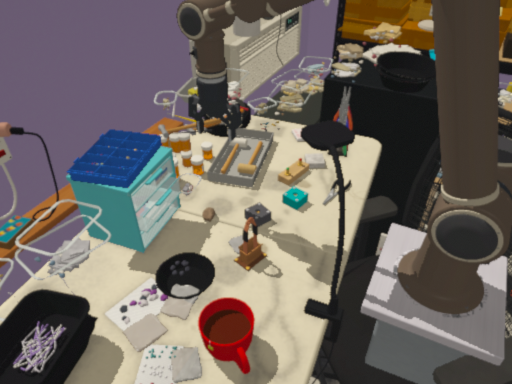

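View pics/side0.png

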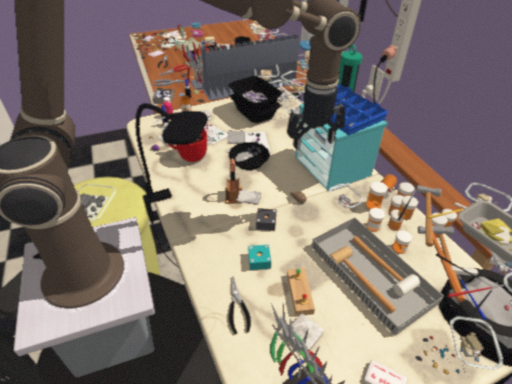

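View pics/wrist0.png

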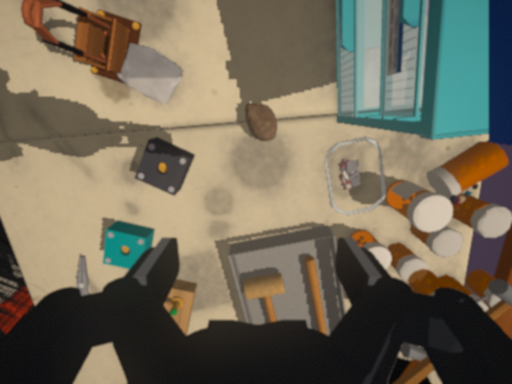

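Scene: the tongs in the stand are near (250,250), the dark socket at (258,213), the turquoise decoy at (295,197), the rack at (293,170). The lamp is an obstacle. I'll enlarge these.

```bash
python3 - <<'E'
from h import *
a=cv2.imread('pics/scene0.png')[140:275,220:350]; b=cv2.imread('pics/side0.png')[155:325,205:335]
cv2.imwrite('pics/c_scene.png',cv2.resize(a,None,fx=4.4,fy=4.4,interpolation=cv2.INTER_CUBIC))
cv2.imwrite('pics/c_side.png',cv2.resize(b,None,fx=3.5,fy=3.5,interpolation=cv2.INTER_CUBIC))
c=cv2.imread('pics/wrist0.png')[0:210,0:210]
cv2.imwrite('pics/c_wrist.png',cv2.resize(c,None,fx=2.8,fy=2.8,interpolation=cv2.INTER_CUBIC))
E
```

```text
(no output)
```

View pics/c_scene.png

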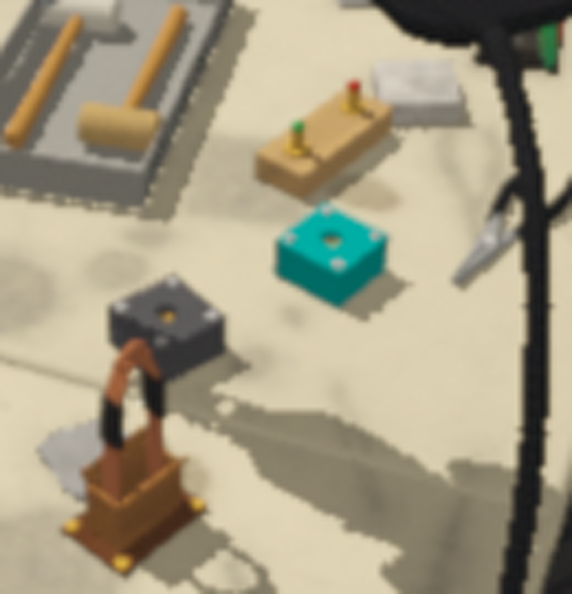

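View pics/c_side.png

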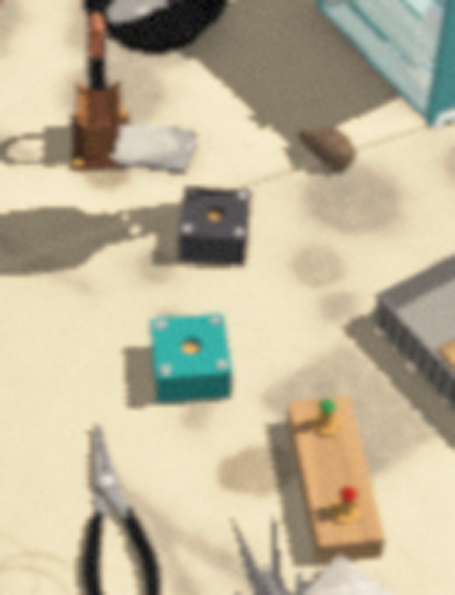

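View pics/c_wrist.png

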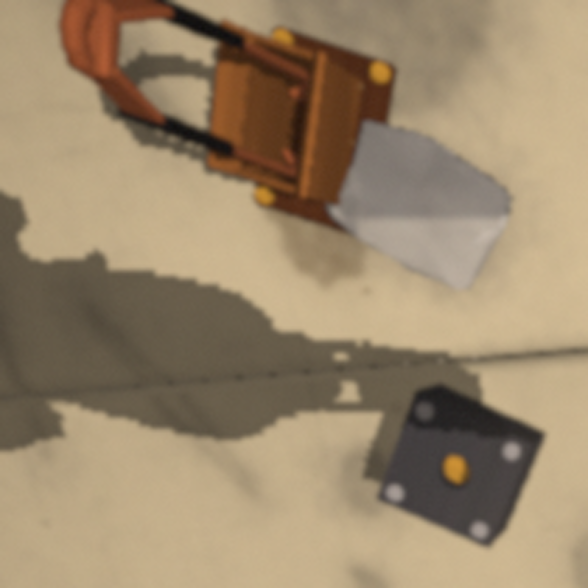

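Two blocks: dark steel one at scene (258,213) and turquoise at (295,197). The task names the dark one. Pins: red stone at scene (300,161), green at (287,170); the crops confirm red is on the rack end nearer the pliers. Next I'll measure these and the lamp.

```bash
cat > m1.py <<'E'
from h import *
np.set_printoptions(precision=4,suppress=True)
C={n:cams.read_camera(n) for n in ['scene','side','wrist']}
S=lambda u,v:(C['scene'],(140+v/4.4,220+u/4.4))
D=lambda u,v:(C['side'],(155+v/3.5,205+u/3.5))
W=lambda u,v:(C['wrist'],(v/2.8,u/2.8))
def show(n,z,*obs):
    x,e=tri(obs); print(n,'tri',x,np.round(e,4),'atz',*[atz(c,rc,z)[:2] for c,rc in obs])
show('redstone',.0468,S(353,88),D(349,494))
show('greenstone',.0468,S(297,127),D(327,407))
show('bore',.032,S(167,316),D(214,216),W(455,469))
show('bow',.137,S(136,348),D(96,18),W(90,40))
for n,p in [('w1',(424,411)),('w2',(512,451)),('w3',(480,530)),('w4',(395,493))]: show(n,.032,W(*p))
for n,p in [('st1',(380,72)),('st2',(264,195)),('st3',(283,38))]: show(n,.007,W(*p))
for n,p in [('st3?',(122,562)),('st4?',(197,506)),('st?',(72,527))]: show(n,.007,S(*p))
x=tri([(C['scene'],(135,328)),(C['side'],(127,187))]);print('lamphead',x)
x=tri([(C['scene'],(308,322)),(C['side'],(196,158))]);print('lampbase',x)
x=tri([(C['scene'],(200,341)),(C['side'],(135,140))]);print('lampstem?',x)
for q in ['red_mug','black_pliers','steel_block','brown_stone']:
    for n in ['scene','side']:
        r=finder.landmark_of(q,n); print(q,n,[(np.round(a['point']).tolist(),round(a['confidence'],2),atz(C[n],a['point'],0.01)[:2]) for a in r[:2]])
E
python3 m1.py
```

```text
redstone tri [ 0.4854 -0.2807  0.0426] [0.0006 0.0006] atz [ 0.4826 -0.2744] [ 0.4846 -0.2828]
greenstone tri [ 0.5015 -0.2134  0.0434] [0.0001 0.0001] atz [ 0.4998 -0.2089] [ 0.5001 -0.2155]
bore tri [ 0.5005 -0.0001  0.0265] [0.0004 0.0005 0.0006] atz [0.498  0.0053] [ 0.4985 -0.0057] [0.502  0.0015]
bow tri [0.4495 0.1442 0.1363] [0.0022 0.0016 0.0011] atz [0.4469 0.1446] [0.4507 0.145 ] [0.4514 0.144 ]
w1 tri [0.5178 0.0375 0.1012] [0.] atz [0.4907 0.0283]
w2 tri [0.6237 0.073  0.3696] [0.] atz [0.5292 0.01  ]
w3 tri [0.6675 0.1118 0.5019] [0.] atz [ 0.5109 -0.0281]
w4 tri [0.5941 0.0568 0.3049] [0.] atz [ 0.4727 -0.01  ]Traceback (most recent call last):
  File "m1.py", line 14, in <module>
    for n,p in [('st1',(380,72)),('st2',(264,195)),('st3',(283,38))]: show(n,.007,W(*p))
                                                                      ~~~~^^^^^^^^^^^^^^
  File "m1.py", line 8, in show
    x,e=tri(obs); print(n,'tri',x,np.round(e,4),'atz',*[atz(c,rc,z)[:2] for c,rc in obs])
        ~~~^^^^^
  File "h.py", line 14, in tri
    x=np.linalg.solve(A,b)
    r = gufunc(a, b, signature=signature)
    raise LinAlgError("Singular matrix")
numpy.linalg.LinAlgError: Singular matrix
```

```bash
sed -i 's/x=np.linalg.solve(A,b)/x=np.linalg.lstsq(A,b,rcond=1e-9)[0]/' h.py
python3 m1.py | grep -v '^w'
```

```text
redstone tri [ 0.4854 -0.2807  0.0426] [0.0006 0.0006] atz [ 0.4826 -0.2744] [ 0.4846 -0.2828]
greenstone tri [ 0.5015 -0.2134  0.0434] [0.0001 0.0001] atz [ 0.4998 -0.2089] [ 0.5001 -0.2155]
bore tri [ 0.5005 -0.0001  0.0265] [0.0004 0.0005 0.0006] atz [0.498  0.0053] [ 0.4985 -0.0057] [0.502  0.0015]
bow tri [0.4495 0.1442 0.1363] [0.0022 0.0016 0.0011] atz [0.4469 0.1446] [0.4507 0.145 ] [0.4514 0.144 ]
st1 tri [ 0.4287  0.2031 -0.1177] [0.] atz [0.4785 0.1704]
st2 tri [ 0.3251  0.1437 -0.1628] [0.] atz [0.4199 0.1217]
st3 tri [ 0.3729  0.2218 -0.1231] [0.] atz [0.4388 0.1831]
st3? tri [0.4284 0.1999 0.028 ] [0.] atz [0.4373 0.1837]
st4? tri [0.4062 0.1497 0.036 ] [0.] atz [0.4178 0.1252]
st? tri [0.4547 0.2085 0.0522] [0.] atz [0.4761 0.1732]
lamphead (array([0.3163, 0.0326, 0.3459]), [np.float64(0.0023402500533488894), np.float64(0.0023402500533483183)])
lampbase (array([0.2274, 0.214 , 0.0069]), [np.float64(0.0011889542771250925), np.float64(0.001188954277124908)])
lampstem? (array([0.2278, 0.1505, 0.2764]), [np.float64(0.010807359194784271), np.float64(0.010807359194784177)])
red_mug scene [([210.0, 257.0], 0.29, array([ 0.5174, -0.025 ])), ([161.0, 300.0], 0.28, array([ 0.5013, -0.3212]))]
red_mug side [([155.0, 187.0], 0.55, array([0.3558, 0.3855])), ([194.0, 233.0], 0.52, array([0.4454, 0.1415]))]
black_pliers scene [([191.0, 337.0], 0.51, array([ 0.3335, -0.2151]))]
black_pliers side [([304.0, 236.0], 0.71, array([ 0.3376, -0.2254])), ([274.0, 298.0], 0.55, array([ 0.5094, -0.2004]))]
steel_block scene [([163.0, 313.0], 0.51, array([ 0.4548, -0.33  ])), ([209.0, 256.0], 0.5, array([ 0.5213, -0.0256]))]
steel_block side [([335.0, 306.0], 0.66, array([ 0.4592, -0.3523]))]
brown_stone scene [([164.0, 315.0], 0.74, array([ 0.4479, -0.326 ])), ([218.0, 208.0], 0.5, array([0.6263, 0.0726]))]
brown_stone side [([200.0, 299.0], 0.48, array([0.6267, 0.0468]))]
```

View pics/d_scene.png

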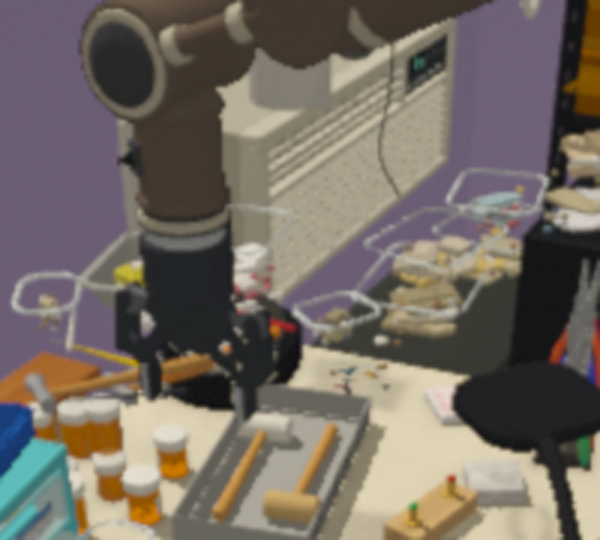

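View pics/d_side.png

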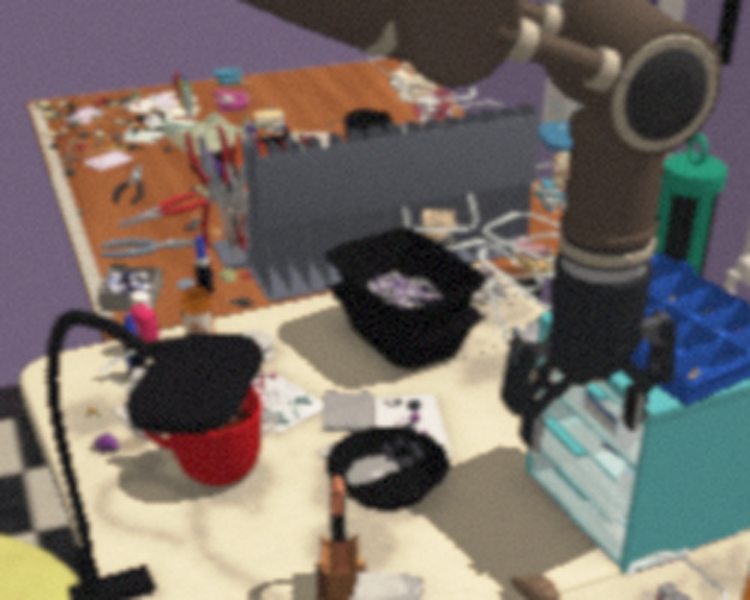

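```bash
python3 - <<'E'
from h import *
s=cams.read_camera('scene');d=cams.read_camera('side')
f=lambda n,a,b:print(n,np.round(tri([(s,a),(d,b)])[0],3),np.round(tri([(s,a),(d,b)])[1],3))
f('wristj',(21,190),(31,343))
f('shoulder',(232,472),(178,25))
f('headtopleft?',(128,327),(115,189))
for z in(.32,.345,.37):
  for p in [(135,302),(135,352),(120,327),(150,330)]: print('sc',z,p,atz(s,p,z)[:2].round(3))
  for p in [(127,163),(122,208),(112,193),(143,172)]: print('sd',z,p,atz(d,p,z)[:2].round(3))
E
```

```text
wristj [0.666 0.004 0.527] [0.005 0.005]
shoulder [-0.027  0.092  0.253] [0.019 0.019]
headtopleft? [0.322 0.041 0.368] [0.006 0.006]
sc 0.32 (135, 302) [0.379 0.017]
sc 0.32 (135, 352) [ 0.277 -0.034]
sc 0.32 (120, 327) [ 0.352 -0.077]
sc 0.32 (150, 330) [0.301 0.049]
sd 0.32 (127, 163) [0.272 0.094]
sd 0.32 (122, 208) [0.376 0.079]
sd 0.32 (112, 193) [0.353 0.136]
sd 0.32 (143, 172) [0.279 0.022]
sc 0.345 (135, 302) [0.365 0.057]
sc 0.345 (135, 352) [0.268 0.009]
sc 0.345 (120, 327) [ 0.338 -0.031]
sc 0.345 (150, 330) [0.291 0.088]
sd 0.345 (127, 163) [0.269 0.054]
sd 0.345 (122, 208) [0.368 0.039]
sd 0.345 (112, 193) [0.346 0.094]
sd 0.345 (143, 172) [ 0.276 -0.014]
sc 0.37 (135, 302) [0.35  0.098]
sc 0.37 (135, 352) [0.259 0.052]
sc 0.37 (120, 327) [0.325 0.014]
sc 0.37 (150, 330) [0.28  0.127]
sd 0.37 (127, 163) [0.266 0.014]
sd 0.37 (122, 208) [0.36 0.  ]
sd 0.37 (112, 193) [0.339 0.051]
sd 0.37 (143, 172) [ 0.273 -0.05 ]
```

```bash
cat >> h.py <<'E'
def pose():
    o=monitor.get_obs(); M=R.from_rotvec(o['eef_rot']).as_matrix(); return o,np.array(o['eef_pos']),M
def yaw(M): return np.degrees(np.arctan2(M[1,1],M[0,1]))
def st():
    o,p,M=pose(); print('t',round(float(o['clock']),2),'p',p.round(4),'yaw',round(yaw(M),2),'tilt',(M[:2,2]).round(4),'F',np.round(o['force'],2),'w',round(float(o['width']),4),'q',np.round(o['q'],2))
def plan(wps,g):
    """wps: list of (pos, yaw, rows). prints rows in tool units"""
    o,p,M=pose(); y=yaw(M); out=[]
    for q,yy,n in wps:
        d=(np.array(q)-p)/n; dy=(yy-y)/n
        for i in range(n):
            a=np.radians(y); X=np.array([-np.sin(a),np.cos(a),0]);Y=np.array([np.cos(a),np.sin(a),0]);Z=np.array([0,0,-1.])
            out.append([0,0,round(-dy/6,2),*[round(float(d@v)/.05,2) for v in(X,Y,Z)],g]); y+=dy
        p=np.array(q)
    print(len(out)); print(', '.join(str(v) for r in out for v in r))
E
python3 - <<'E'
from h import *
d=cams.read_camera('side'); s=cams.read_camera('scene')
print(atz(d,(187,327),0),atz(d,(165,300),0),atz(s,(245,130),0))
plan([([.47,0,.235],-45,8),([.449,.146,.22],-107.5,11)],0)
E
```

```text
[0.74147356 0.07758698 0.        ] [0.70822018 0.21004172 0.        ] [0.76339055 0.25056293 0.        ]
19
0, 0, 0.94, 0.0, -0.39, 0.01, 0, 0, 0, 0.94, -0.04, -0.39, 0.01, 0, 0, 0, 0.94, -0.08, -0.38, 0.01, 0, 0, 0, 0.94, -0.11, -0.37, 0.01, 0, 0, 0, 0.94, -0.15, -0.36, 0.01, 0, 0, 0, 0.94, -0.18, -0.34, 0.01, 0, 0, 0, 0.94, -0.22, -0.32, 0.01, 0, 0, 0, 0.94, -0.25, -0.3, 0.01, 0, 0, 0, 0.95, 0.16, -0.21, 0.03, 0, 0, 0, 0.95, 0.14, -0.23, 0.03, 0, 0, 0, 0.95, 0.12, -0.24, 0.03, 0, 0, 0, 0.95, 0.09, -0.25, 0.03, 0, 0, 0, 0.95, 0.07, -0.26, 0.03, 0, 0, 0, 0.95, 0.04, -0.27, 0.03, 0, 0, 0, 0.95, 0.01, -0.27, 0.03, 0, 0, 0, 0.95, -0.01, -0.27, 0.03, 0, 0, 0, 0.95, -0.04, -0.27, 0.03, 0, 0, 0, 0.95, -0.07, -0.26, 0.03, 0, 0, 0, 0.95, -0.09, -0.25, 0.03, 0
```

>>> {"fn": "move_arm", "kwargs": {"motion": [0,0,0.94,0,-0.39,0.01,0,0,0,0.94,-0.04,-0.39,0.01,0,0,0,0.94,-0.08,-0.38,0.01,0,0,0,0.94,-0.11,-0.37,0.01,0,0,0,0.94,-0.15,-0.36,0.01,0,0,0,0.94,-0.18,-0.34,0.01,0,0,0,0.94,-0.22,-0.32,0.01,0,0,0,0.94,-0.25,-0.3,0.01,0,0,0,0.95,0.16,-0.21,0.03,0,0,0,0.95,0.14,-0.23,0.03,0,0,0,0.95,0.12,-0.24,0.03,0,0,0,0.95,0.09,-0.25,0.03,0,0,0,0.95,0.07,-0.26,0.03,0,0,0,0.95,0.04,-0.27,0.03,0,0,0,0.95,0.01,-0.27,0.03,0,0,0,0.95,-0.01,-0.27,0.03,0,0,0,0.95,-0.04,-0.27,0.03,0,0,0,0.95,-0.07,-0.26,0.03,0,0,0,0.95,-0.09,-0.25,0.03,0]}}

```text
clock: 4.78
eef_pos: [0.4518, 0.1523, 0.2207]
eef_rot: [-3.085, 0.588, -0.011]
force: [1.1, 0.0, 0.2]
width: 0.0851
```

```bash
python3 - <<'E'
from h import *
st()
for n in ['scene','side','wrist']:
    c=cams.read_camera(n); save(n+'1.png',c['color'])
E
```

```text
t 4.78 p [0.4518 0.1523 0.2207] yaw -111.59 tilt [ 0.0074 -0.0001] F [1.06 0.05 0.19] w 0.0851 q [ 0.23  0.03  1.99 -0.    1.1   2.18]
```

View pics/wrist1.png

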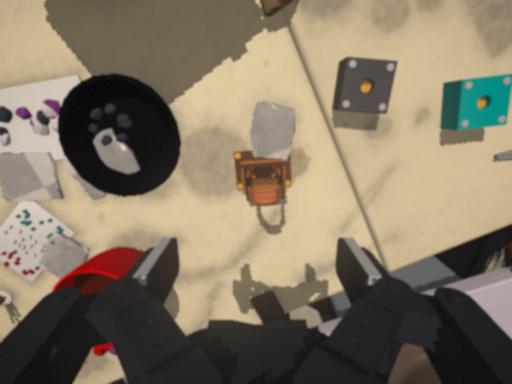

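View pics/scene1.png

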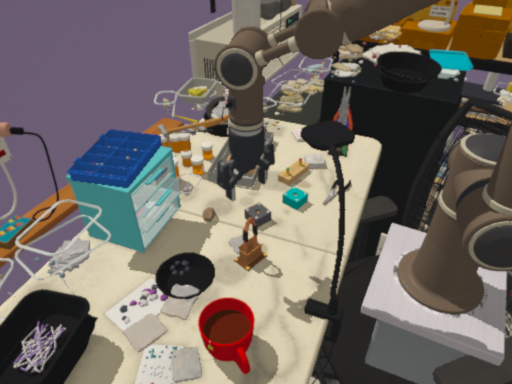

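View pics/side1.png

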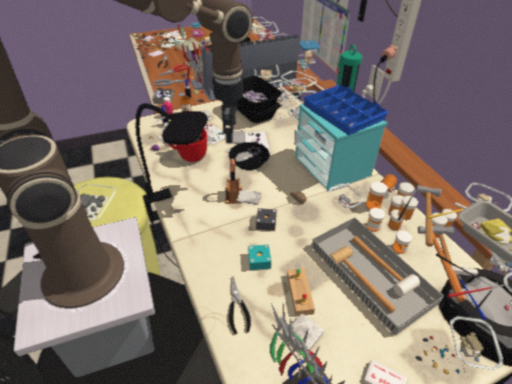

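```bash
python3 - <<'E'
from h import *
o,p,M=pose()
for n in ['scene','side','wrist']:
    c=cams.read_camera(n); print(n,'TCP->',np.round(proj(c,p),1),'below z.137',np.round(proj(c,[p[0],p[1],.137]),1),'socket',np.round(proj(c,[.501,0,.032]),1),'cam',ray(c,192,256)[0].round(3))
E
```

```text
scene TCP-> [193.  247.1] below z.137 [220.3 247.7] socket [210.4 257.8] cam [0.103 0.789 0.795]
side TCP-> [134.5 230.8] below z.137 [158.7 232. ] socket [215.1 266.2] cam [ 0.214 -0.69   0.809]
wrist TCP-> [247.5 255.8] below z.137 [200.2 256.4] socket [ 85.8 366.4] cam [0.52  0.124 0.356]
```

```bash
python3 - <<'E'
from h import *
a=cv2.imread('pics/wrist1.png')[95:235,215:315]
cv2.imwrite('pics/e.png',cv2.resize(a,None,fx=4,fy=4,interpolation=cv2.INTER_CUBIC))
a=cv2.imread('pics/wrist1.png')[45:140,325:420]
cv2.imwrite('pics/e2.png',cv2.resize(a,None,fx=5,fy=5,interpolation=cv2.INTER_CUBIC))
E
```

```text
(no output)
```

View pics/e.png

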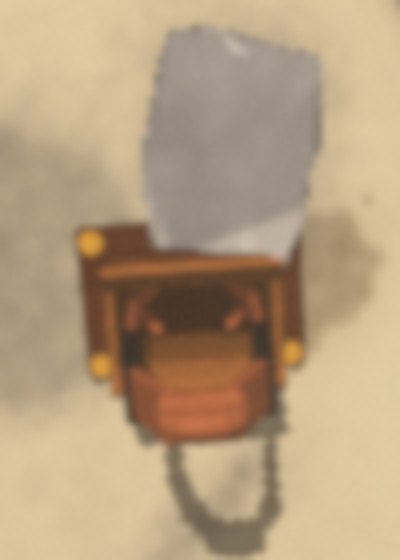

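View pics/e2.png

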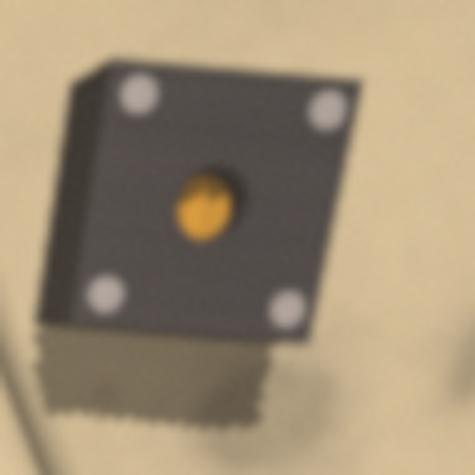

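```bash
python3 - <<'E'
from h import *
c=cams.read_camera('wrist')
E=lambda u,v,z:atz(c,(95+v/4,215+u/4),z)[:2]
F=lambda u,v,z:atz(c,(45+v/5,325+u/5),z)[:2]
a,b,d=E(91,242,.007),E(101,366,.007),E(291,352,.007)
print('studs',a,b,d,'len',np.linalg.norm(a-b),np.linalg.norm(b-d),'ctr',(a+d)/2,'ang',np.degrees(np.arctan2(*(b-d)[::-1])))
l,r=E(150,400,.13),E(260,395,.13); print('bow',l,r,(l+r)/2,np.degrees(np.arctan2(*(l-r)[::-1])))
l,r=E(130,350,.093),E(262,341,.093); print('pads',l,r,(l+r)/2,np.linalg.norm(l-r),np.degrees(np.arctan2(*(l-r)[::-1])))
s=[F(140,93,.032),F(328,109,.032),F(288,309,.032),F(106,293,.032)]; print('sock',s,np.mean(s,0),np.linalg.norm(s[0]-s[1]))
s2=[F(113,60,.032),F(361,81,.032),F(307,342,.032),F(72,318,.032)]; print(np.mean(s2,0))
E
```

```text
studs [0.47769467 0.16866305] [0.43757095 0.1816169 ] [0.41887222 0.12014449] len 0.042162956383599605 0.06425340112650374 ctr [0.44828345 0.14440377] ang 73.08124096789025
bow [0.45545963 0.15431057] [0.44771952 0.13125264] [0.45158958 0.1427816 ] 71.44406129316371
pads [0.45910653 0.15904988] [0.44916172 0.12704314] [0.45413412 0.14304651] 0.03351612753051764 72.73945547771535
sock [array([0.52866755, 0.00781963]), array([ 0.5103767 , -0.03009065]), array([ 0.47214198, -0.01171021]), array([0.49078392, 0.02639436])] [ 0.50049254 -0.00189672] 0.04209209082528132
[ 0.50056091 -0.0013634 ]
```

```bash
python3 - <<'E'
from h import *
plan([([.449,.1445,.14],-107.2,5)],0)
E
```

```text
5
0, 0, -0.14, -0.0, 0.03, 0.32, 0, 0, 0, -0.14, -0.0, 0.03, 0.32, 0, 0, 0, -0.14, -0.0, 0.03, 0.32, 0, 0, 0, -0.14, -0.0, 0.03, 0.32, 0, 0, 0, -0.14, -0.0, 0.03, 0.32, 0
```

```bash
cat >> h.py <<'E'
def Mdes(y):
    a=np.radians(y); return np.array([[-np.sin(a),np.cos(a),0],[np.cos(a),np.sin(a),0],[0,0,-1.]])
def go(q,y,n,g):
    o,p,M=pose(); rv=R.from_matrix(M.T@Mdes(y)).as_rotvec(degrees=True)/6/n; t=M.T@(np.array(q)-p)/.05/n
    print(n,'x',[*rv.round(2).tolist(),*t.round(3).tolist(),g])
E
python3 - <<'E'
from h import *
go([.449,.1445,.14],-107.2,5,0)
E
```

```text
5 x [-0.0, -0.01, -0.14, -0.003, 0.031, 0.322, 0]
```

>>> {"fn": "move_arm", "kwargs": {"motion": [0,-0.01,-0.14,0,0.03,0.32,0,0,-0.01,-0.14,0,0.03,0.32,0,0,-0.01,-0.14,0,0.03,0.32,0,0,-0.01,-0.14,0,0.03,0.32,0,0,-0.01,-0.14,0,0.03,0.32,0,0,0,0,0,0,0,0]}}

```text
clock: 5.88
eef_pos: [0.448, 0.1423, 0.1331]
eef_rot: [3.107, -0.462, -0.004]
force: [-0.1, -0.5, 1.0]
width: 0.0853
```

```bash
python3 - <<'E'
from h import *
st()
for n in ['scene','side']:
    c=cams.read_camera(n); save(n+'2.png',c['color'])
go([.449,.1445,.083],-107.2,4,0.2)
a=cv2.imread('pics/scene2.png')[20:320,160:400];b=cv2.imread('pics/side2.png')[0:250,120:320]
cv2.imwrite('pics/f.png',np.hstack([cv2.resize(a,(400,500)),cv2.resize(b,(400,500))]))
E
```

```text
t 5.88 p [0.448  0.1423 0.1331] yaw -106.9 tilt [-0.0023  0.0003] F [-0.08 -0.53  1.  ] w 0.0853 q [0.21 0.15 2.07 0.   0.92 2.08]
4 x [-0.0, -0.0, 0.01, -0.005, -0.007, 0.259, 0.2]
```

View pics/f.png

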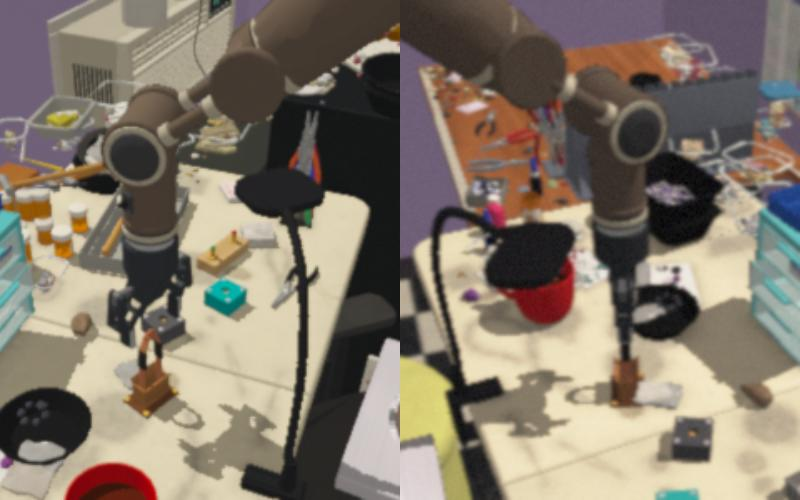

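>>> {"fn": "move_arm", "kwargs": {"motion": [0,0,0.01,0,0,0.26,0,0,0,0,-0.01,-0.01,0.26,0.2,0,0,0,-0.01,-0.01,0.25,0.35,0,0,0,0,0,0.24,0.4,0,0,0,0,0,0,0.45], "newtons": 20}}

```text
clock: 6.6
eef_pos: [0.45, 0.1446, 0.0819]
eef_rot: [-3.105, 0.463, -0.006]
force: [0.4, -1.1, -0.2]
width: 0.0471
```

```bash
python3 - <<'E'
from h import *
st()
for n in ['wrist','side']:
    c=cams.read_camera(n); save(n+'3.png',c['color'])
st()
b=cv2.imread('pics/side3.png')[70:230,160:300]
cv2.imwrite('pics/f.png',cv2.resize(b,None,fx=3.7,fy=3.7))
E
```

```text
t 6.6 p [0.45   0.1446 0.0819] yaw -106.95 tilt [0.0038 0.0017] F [ 0.37 -1.05 -0.24] w 0.0471 q [0.22 0.24 2.1  0.   0.8  2.08]
t 6.7 p [0.4511 0.1449 0.083 ] yaw -106.95 tilt [0.0061 0.0022] F [-1.    0.34  0.06] w 0.0467 q [0.22 0.24 2.09 0.   0.8  2.08]
```

View pics/wrist3.png

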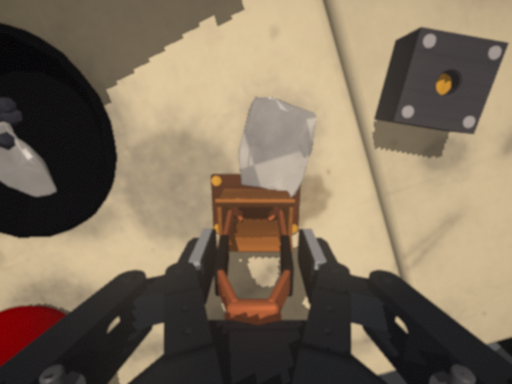

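View pics/f.png

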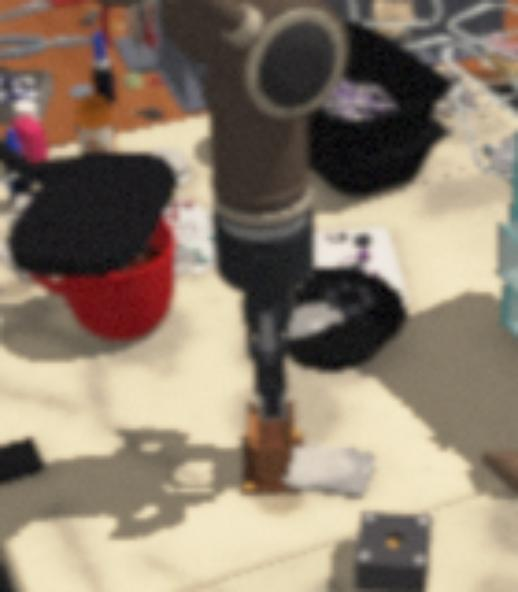

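>>> {"fn": "move_arm", "kwargs": {"motion": [0,0,0,0,0,0,0.54,0,0,0,0,0,0,0.56,0,0,0,0,0,0,0.57,0,0,0,0,0,0,0.57]}}

```text
clock: 7.2
eef_pos: [0.4521, 0.1451, 0.0842]
eef_rot: [-3.103, 0.463, -0.013]
force: [0.9, -0.1, -1.1]
width: 0.0369
```

```bash
python3 - <<'E'
from h import *
st()
E
```

```text
t 7.2 p [0.4521 0.1451 0.0842] yaw -106.96 tilt [0.0088 0.0028] F [ 0.88 -0.07 -1.11] w 0.0369 q [0.22 0.24 2.09 0.   0.8  2.08]
```

```bash
python3 - <<'E'
from h import *
go([.4495,.1445,.083],-107,1,0.59)
E
```

```text
1 x [-0.05, -0.07, 0.01, -0.047, 0.027, 0.023, 0.59]
```

>>> {"fn": "move_arm", "kwargs": {"motion": [-0.05,-0.07,0.01,-0.04,0.02,0.02,0.58,0,0,0,0,0,0,0.59,0,0,0,0,0,0,0.59]}}

```text
clock: 7.58
eef_pos: [0.4499, 0.1446, 0.0834]
eef_rot: [3.107, -0.465, -0.0]
force: [0.6, -2.0, -0.1]
width: 0.0356
```

```bash
python3 - <<'E'
from h import *
st()
c=cams.read_camera('wrist'); save('wrist4.png',c['color'])
b=cv2.imread('pics/wrist4.png')[170:340,160:350]
cv2.imwrite('pics/f.png',cv2.resize(b,None,fx=3.3,fy=3.3))
E
```

```text
t 7.58 p [0.4499 0.1446 0.0834] yaw -107.02 tilt [-0.0001 -0.0004] F [ 0.6  -2.04 -0.14] w 0.0356 q [ 0.22  0.24  2.09 -0.    0.81  2.09]
```

View pics/f.png

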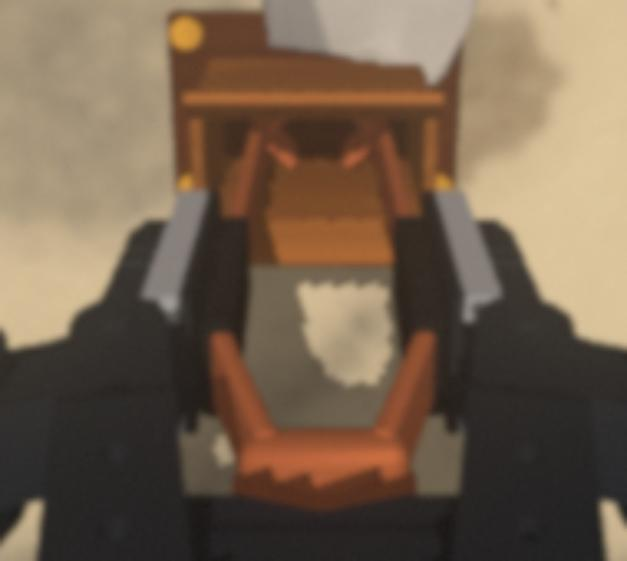

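>>> {"fn": "move_arm", "kwargs": {"motion": [0,0,0,0,0,-0.2,0.6,0,0,0,0,0,-0.2,0.6,0,0,0,0,0,-0.2,0.6]}}

```text
clock: 8.0
eef_pos: [0.4493, 0.1446, 0.1145]
eef_rot: [3.106, -0.465, -0.003]
force: [0.8, -0.4, -1.4]
width: 0.0344
```

```bash
python3 - <<'E'
from h import *
st()
c=cams.read_camera('wrist'); save('wrist5.png',c['color'])
b=cv2.imread('pics/wrist5.png')[150:340,150:360]
cv2.imwrite('pics/f.png',cv2.resize(b,None,fx=3,fy=3))
E
```

```text
t 8.0 p [0.4493 0.1446 0.1145] yaw -107.03 tilt [-0.0017 -0.0004] F [ 0.84 -0.45 -1.39] w 0.0344 q [ 0.22  0.19  2.08 -0.    0.88  2.09]
```

View pics/f.png

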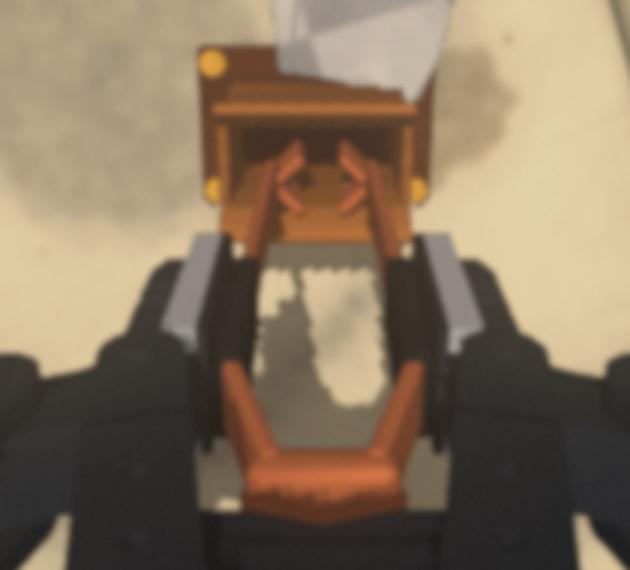

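```bash
python3 - <<'E'
from h import *
o,p,M=pose()
c=cams.read_camera('wrist')
G=lambda u,v,z:atz(c,(150+v/3,150+u/3),z)
z=p[2]+.011-.088
for zz in (z,z+.014):
  a=[G(*q,zz) for q in [(303,147),(342,147),(347,208),(300,208)]]
  print(zz,[np.linalg.norm(a[i]-a[j]) for i,j in[(0,1),(2,3),(0,3),(1,2)]],np.mean(a,0)-p, M.T@(np.mean(a,0)-p))
st()
E
```

```text
0.03891764150583146 [np.float64(0.010854769511811187), np.float64(0.013392312716241616), np.float64(0.018359764650912568), np.float64(0.018399535746701515)] [-0.00651161  0.00123378 -0.077     ] [-0.00666533  0.00076563  0.07699292]
0.05291764150583146 [np.float64(0.01013931154030698), np.float64(0.012509600570277913), np.float64(0.01714963854366147), np.float64(0.017186788252834328)] [-0.00141342 -0.00029363 -0.063     ] [-0.0013292   0.0007265   0.06299833]
t 8.1 p [0.4506 0.1449 0.1154] yaw -107.03 tilt [0.0016 0.0003] F [ 0.91 -0.47 -0.88] w 0.0343 q [ 0.22  0.18  2.08 -0.    0.88  2.09]
```

```bash
python3 - <<'E'
from h import *
plan([([.449,.1445,.165],-107,2),([.495,.08,.17],-107,3),([.490,-.26,.17],-107,10)],.595)
E
```

```text
15
0, 0, -0.0, -0.01, 0.01, -0.5, 0.595, 0, 0, -0.0, -0.01, 0.01, -0.5, 0.595, 0, 0, -0.0, 0.42, 0.32, -0.03, 0.595, 0, 0, -0.0, 0.42, 0.32, -0.03, 0.595, 0, 0, -0.0, 0.42, 0.32, -0.03, 0.595, 0, 0, -0.0, 0.19, 0.65, 0.0, 0.595, 0, 0, -0.0, 0.19, 0.65, 0.0, 0.595, 0, 0, -0.0, 0.19, 0.65, 0.0, 0.595, 0, 0, -0.0, 0.19, 0.65, 0.0, 0.595, 0, 0, -0.0, 0.19, 0.65, 0.0, 0.595, 0, 0, -0.0, 0.19, 0.65, 0.0, 0.595, 0, 0, -0.0, 0.19, 0.65, 0.0, 0.595, 0, 0, -0.0, 0.19, 0.65, 0.0, 0.595, 0, 0, -0.0, 0.19, 0.65, 0.0, 0.595, 0, 0, -0.0, 0.19, 0.65, 0.0, 0.595
```

>>> {"fn": "move_arm", "kwargs": {"motion": [0,0,0,-0.01,0.01,-0.5,0.6,0,0,0,-0.01,0.01,-0.5,0.6,0,0,0,0.42,0.32,-0.03,0.6,0,0,0,0.42,0.32,-0.03,0.6,0,0,0,0.42,0.32,-0.03,0.6,0,0,0,0.19,0.65,0,0.6,0,0,0,0.19,0.65,0,0.6,0,0,0,0.19,0.65,0,0.6,0,0,0,0.19,0.65,0,0.6,0,0,0,0.19,0.65,0,0.6,0,0,0,0.19,0.65,0,0.6,0,0,0,0.19,0.65,0,0.6,0,0,0,0.19,0.6,0,0.6,0,0,0,0.1,0.4,0,0.6,0,0,0,0.05,0.2,0,0.6,0,0,0,0,0,0,0.6]}}

```text
clock: 10.1
eef_pos: [0.4922, -0.2298, 0.1722]
eef_rot: [-3.105, 0.462, -0.006]
force: [-0.2, -0.8, -0.5]
width: 0.0342
```

```bash
python3 - <<'E'
from h import *
st()
for n in ['wrist','scene','side']:
    c=cams.read_camera(n); save(n+'6.png',c['color'])
    print(n,'stone',[np.round(proj(c,q),1) for q in [(.4854,-.2807,.0468),(.5015,-.2134,.0468)]])
a=cv2.imread('pics/scene6.png')[90:240,220:370]
b=cv2.imread('pics/side6.png')[190:340,225:375]
cv2.imwrite('pics/f.png',np.hstack([cv2.resize(a,(400,400),interpolation=cv2.INTER_CUBIC),cv2.resize(b,(400,400),interpolation=cv2.INTER_CUBIC)]))
E
```

```text
t 10.1 p [ 0.4922 -0.2298  0.1722] yaw -106.92 tilt [0.0043 0.0021] F [-0.23 -0.83 -0.49] w 0.0342 q [-0.52  0.23  1.89  0.    1.03  1.34]
wrist stone [array([178.5, 307.8]), array([182.4, 238.9])]
scene stone [array([158.8, 300.2]), array([168. , 287.6])]
side stone [array([295.3, 304.6]), array([270.4, 298.6])]
```

View pics/wrist6.png

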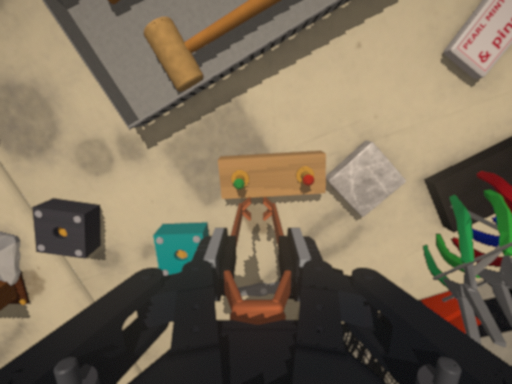

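View pics/f.png

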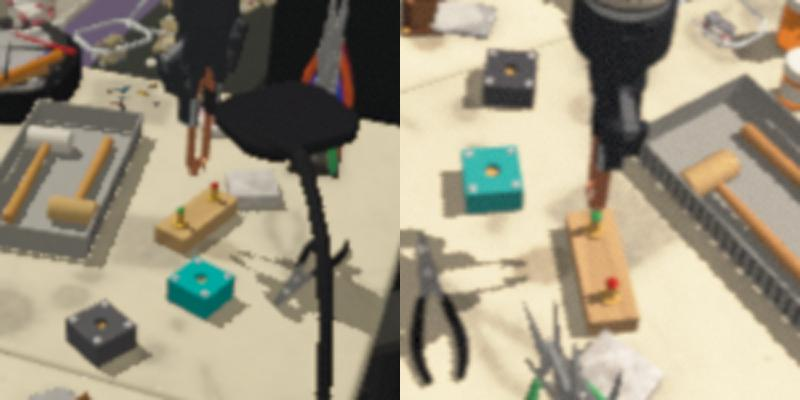

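```bash
python3 - <<'E'
from h import *
b=cv2.imread('pics/wrist6.png')[140:230,210:340]
cv2.imwrite('pics/f.png',cv2.resize(b,None,fx=6,fy=6,interpolation=cv2.INTER_CUBIC))
E
```

```text
(no output)
```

View pics/f.png

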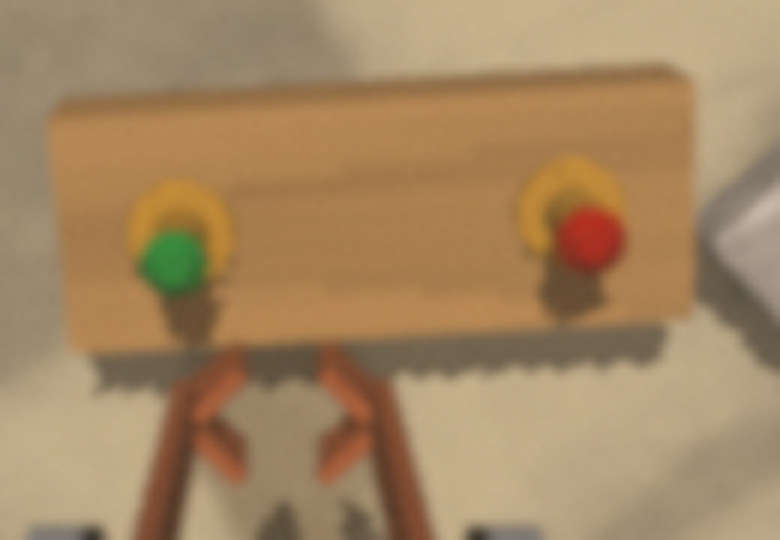

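```bash
python3 - <<'E'
from h import *
st()
o,p,M=pose()
c=cams.read_camera('wrist')
G=lambda u,v,z:atz(c,(140+v/6,210+u/6),z)
print('stone',G(589,238,.0468),'flange',G(571,208,.027),'g stone',G(175,262,.0468),'gfl',G(182,234,.027))
for z in(.095,.104,.109):
  t=G(284,416,z); print('tips',z,t, M.T@(t-p), 'gap',np.linalg.norm(G(242,350,z)-G(325,350,z)),'xw',np.linalg.norm(G(242,350,z)-G(241,478,z)))
st()
E
```

```text
t 10.25 p [ 0.4922 -0.2288  0.1721] yaw -106.83 tilt [0.0041 0.0023] F [ 0.34  0.09 -0.51] w 0.034 q [-0.52  0.23  1.89  0.    1.03  1.34]
stone [ 0.48419457 -0.27967029  0.0468    ] flange [ 0.48454234 -0.28009625  0.027     ] g stone [ 0.50017515 -0.21217375  0.0468    ] gfl [ 0.50002733 -0.21205398  0.027     ]
tips 0.095 [ 0.4859135  -0.22709571  0.095     ] [-0.00674877  0.00046022  0.07706568] gap 0.01154598252803092 xw 0.01922137638350369
tips 0.104 [ 0.48916372 -0.22809634  0.104     ] [-0.00331888  0.00044679  0.06807675] gap 0.011057284957572733 xw 0.018407808554462245
tips 0.109 [ 0.4909694  -0.22865225  0.109     ] [-0.00141338  0.00043932  0.0630829 ] gap 0.010785786307318208 xw 0.01795582642721699
t 10.3 p [ 0.4923 -0.2287  0.1721] yaw -106.81 tilt [0.0042 0.0022] F [ 0.05  0.75 -0.4 ] w 0.0343 q [-0.52  0.23  1.89  0.    1.03  1.34]
```

```bash
python3 - <<'E'
from h import *
go([.486,-.2804,.14],-107,4,.585)
E
```

```text
4 x [-0.01, -0.01, 0.01, 0.044, 0.257, 0.16, 0.585]
```

>>> {"fn": "move_arm", "kwargs": {"motion": [-0.01,-0.01,0.01,0.04,0.26,0.16,0.59,-0.01,-0.01,0,0.04,0.26,0.16,0.59,-0.01,-0.01,0,0.04,0.26,0.16,0.59,-0.01,-0.01,0,0.05,0.24,0.14,0.58,0,0,0,0,0,0,0.58]}}

```text
clock: 10.92
eef_pos: [0.485, -0.2827, 0.1381]
eef_rot: [3.107, -0.459, -0.004]
force: [0.6, 0.3, 0.0]
width: 0.036
```

```bash
cat > look.py <<'E'
import sys
from h import *
n=sys.argv[1]; x0,y0,x1,y1=map(int,sys.argv[3:7]); f=float(sys.argv[7])
st(); c=cams.read_camera(sys.argv[2]); save(n+'_raw.png',c['color'])
np.savez('pics/'+n+'.npz',**{k:np.array(v) for k,v in c.items()},pos=pose()[1],M=pose()[2])
cv2.imwrite('pics/'+n+'.png',cv2.resize(cv2.imread('pics/'+n+'_raw.png')[y0:y1,x0:x1],None,fx=f,fy=f,interpolation=cv2.INTER_CUBIC))
E
python3 look.py a1 wrist 200 150 320 250 6; python3 look.py a2 side 250 200 370 330 4.5;python3 look.py a3 scene 250 100 350 200 5
```

```text
t 10.93 p [ 0.485  -0.2827  0.1381] yaw -106.79 tilt [-0.0025 -0.0003] F [0.57 0.33 0.01] w 0.036 q [-0.6   0.31  1.86 -0.    0.98  1.26]
t 10.97 p [ 0.4851 -0.2823  0.1383] yaw -106.77 tilt [-0.0024 -0.0003] F [ 0.12 -0.65 -1.18] w 0.0359 q [-0.6   0.31  1.86 -0.    0.98  1.26]
t 11.03 p [ 0.4854 -0.282   0.1387] yaw -106.75 tilt [-0.0018 -0.0005] F [-0.18  0.4  -0.83] w 0.0353 q [-0.6   0.31  1.86 -0.    0.98  1.26]
```

View pics/a1.png

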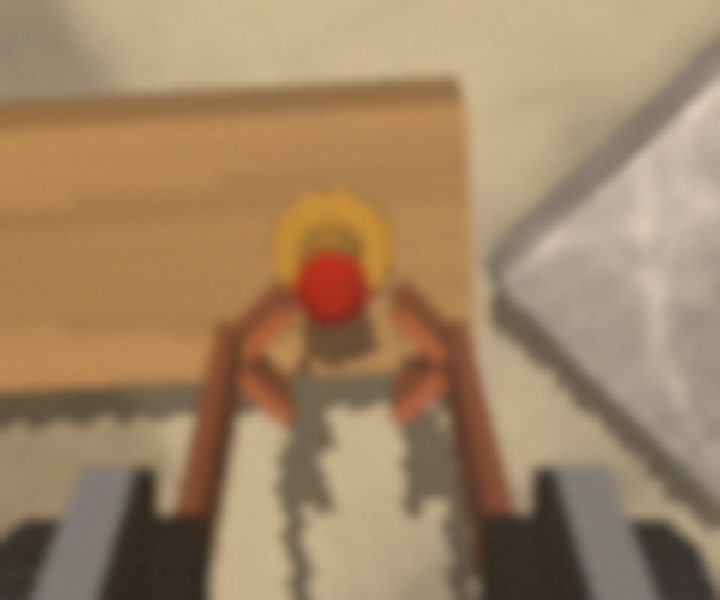

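View pics/a2.png

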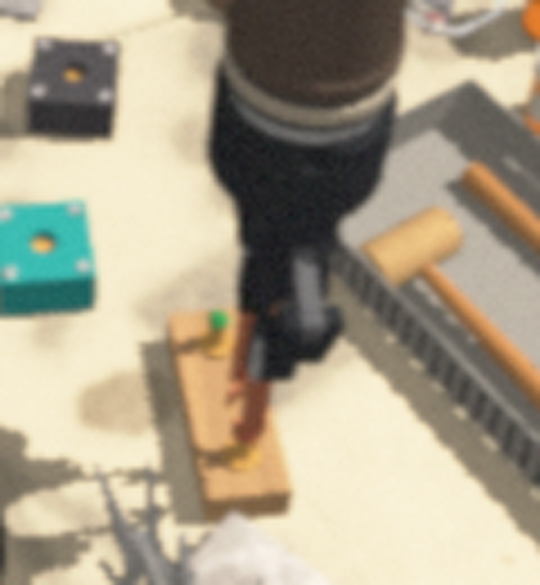

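View pics/a3.png

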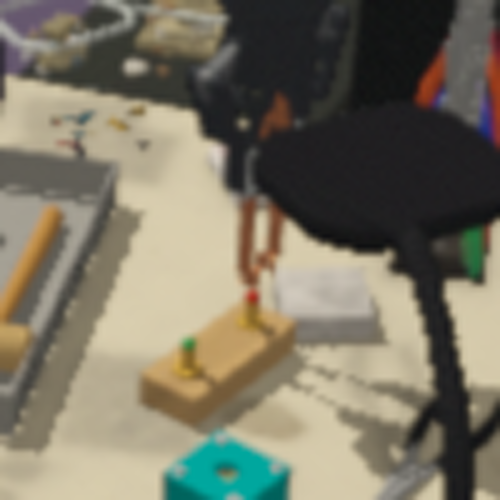

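```bash
python3 - <<'E'
from h import *
d=dict(np.load('pics/a1.npz')); c={k:d[k] for k in d}; p=d['pos'];M=d['M']
G=lambda u,v,z:atz(c,(150+v/6,200+u/6),z)
s=G(331,288,.0475);f=G(331,247,.027);print('stone',s,'fl',f)
pin=(s+f)/2
for z in(.062,.069,.076):
  r=proj(c,[*pin[:2],z]); t=G(345,355,z)
  print(z,'pin proj crop',((r[1]-200)*6,(r[0]-150)*6),'tips rel TCP',(M.T@(t-p)).round(4),'err tool',(M.T@(np.array([*pin[:2],z])-t)).round(4),'gap',np.linalg.norm(G(290,290,z)-G(398,290,z)))
E
```

```text
stone [ 0.48402744 -0.28104664  0.0475    ] fl [ 0.4840795  -0.28094565  0.027     ]
0.062 pin proj crop (np.float64(330.0310791127691), np.float64(321.1574757986746)) tips rel TCP [-0.0062  0.001   0.0763] err tool [ 0.005  -0.0021 -0.    ] gap 0.014950180507924378
0.069 pin proj crop (np.float64(329.71880242584973), np.float64(338.7120205222964)) tips rel TCP [-0.0036  0.001   0.0693] err tool [ 0.0024 -0.0021 -0.    ] gap 0.014454674989463265
0.076 pin proj crop (np.float64(329.386702092188), np.float64(357.38094588301743)) tips rel TCP [-0.0009  0.001   0.0623] err tool [-0.0003 -0.002  -0.    ] gap 0.013959169471002082
```

```bash
python3 - <<'E'
from h import *
st();go([.4852,-.2803,.132],-107,1,.58)
E
```

```text
t 11.07 p [ 0.4856 -0.2818  0.1391] yaw -106.72 tilt [-0.0012 -0.0008] F [-0.23 -0.28  0.11] w 0.0361 q [-0.6   0.31  1.86 -0.    0.98  1.26]
1 x [0.01, 0.01, 0.05, -0.016, -0.026, 0.141, 0.58]
```

>>> {"fn": "move_arm", "kwargs": {"motion": [0.01,0.01,0.04,-0.01,-0.02,0.08,0.58,0,0,0,0,0,0.05,0.58]}}

```text
clock: 11.32
eef_pos: [0.486, -0.2802, 0.133]
eef_rot: [3.107, -0.462, 0.002]
force: [-0.3, 0.9, -1.0]
width: 0.0357
```

```bash
python3 look.py a4 wrist 200 150 320 250 6; python3 -c "
from h import *
go([.4852,-.2803,.11],-107,4,.58)"
```

```text
t 11.32 p [ 0.486  -0.2802  0.133 ] yaw -106.93 tilt [ 0.0014 -0.0006] F [-0.33  0.85 -1.03] w 0.0357 q [-0.6   0.31  1.87  0.    0.96  1.27]
4 x [0.0, -0.0, 0.0, -0.003, 0.002, 0.114, 0.58]
```

View pics/a4.png

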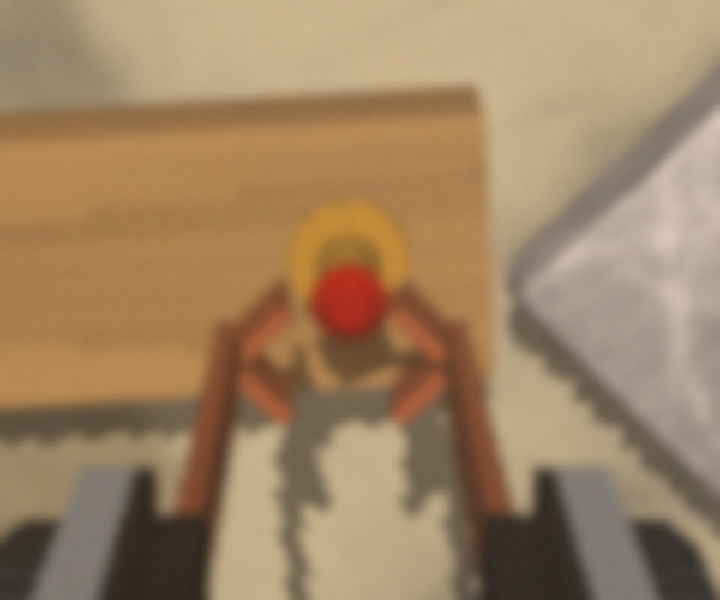

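>>> {"fn": "move_arm", "kwargs": {"motion": [0,0,0,0,0.01,0.11,0.58,0,0,0,0,0,0.11,0.58,0,0,0,0,0,0.1,0.58]}}

```text
clock: 11.75
eef_pos: [0.4861, -0.2805, 0.1161]
eef_rot: [3.107, -0.461, 0.003]
force: [0.8, -0.1, -0.3]
width: 0.0361
```

```bash
python3 look.py a5 wrist 200 150 320 250 6; python3 look.py a6 side 250 220 350 320 5;python3 -c "
from h import *
st();go([.4852,-.2803,.108],-107,1,.58)"
```

```text
t 11.75 p [ 0.4861 -0.2805  0.1161] yaw -106.89 tilt [ 0.0019 -0.001 ] F [ 0.76 -0.1  -0.31] w 0.0361 q [-0.6   0.34  1.88  0.    0.93  1.26]
t 11.8 p [ 0.4856 -0.2802  0.1154] yaw -106.9 tilt [ 0.0008 -0.0001] F [-0.54  0.23 -1.53] w 0.0357 q [-0.6   0.34  1.88  0.    0.93  1.26]
t 11.85 p [ 0.4856 -0.2802  0.1157] yaw -106.9 tilt [ 0.0006 -0.0001] F [-0.68  0.67 -0.44] w 0.0361 q [-0.6   0.34  1.88  0.    0.93  1.26]
1 x [-0.0, -0.01, 0.02, -0.007, 0.005, 0.153, 0.58]
```

View pics/a5.png

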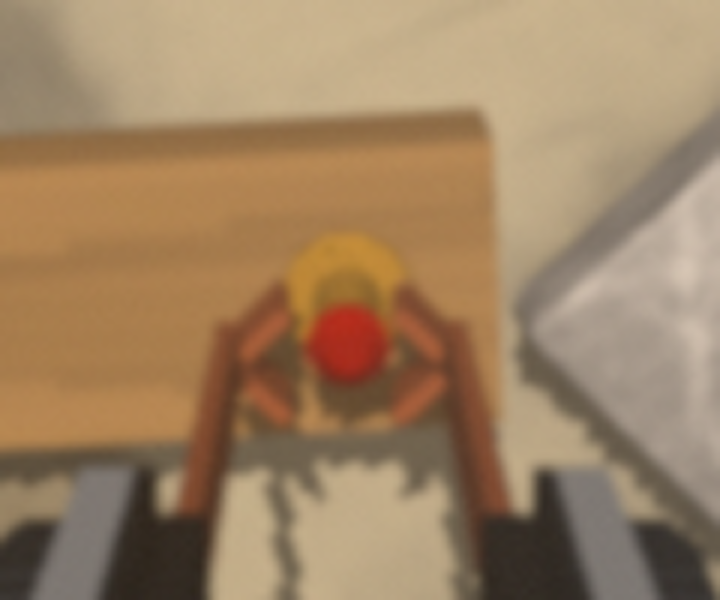

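View pics/a6.png

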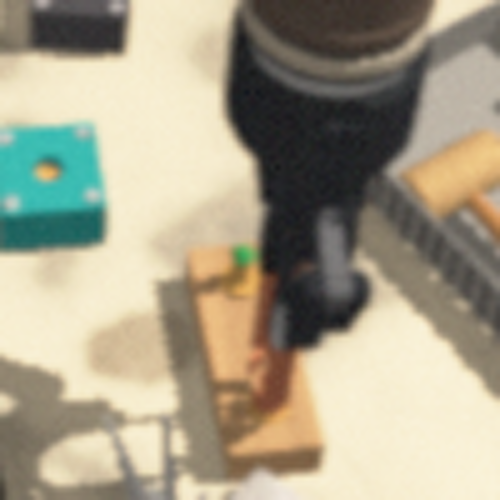

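>>> {"fn": "move_arm", "kwargs": {"motion": [0,0,0,-0.01,0,0.08,0.58,0,0,0,0,0,0.06,0.58,0,0,0,0,0,0,0.6]}}

```text
clock: 12.22
eef_pos: [0.4851, -0.2801, 0.1081]
eef_rot: [3.107, -0.462, 0.001]
force: [-0.1, 1.1, -1.0]
width: 0.0341
```

```bash
python3 look.py a7 wrist 200 150 320 250 6; python3 -c "
from h import *
st();go([.4852,-.2803,.108],-107,1,.58)"
```

```text
t 12.22 p [ 0.4851 -0.2801  0.1081] yaw -106.9 tilt [ 0.0007 -0.0001] F [-0.15  1.09 -0.97] w 0.0341 q [-0.6   0.35  1.88  0.    0.91  1.26]
t 12.28 p [ 0.4853 -0.2802  0.1083] yaw -106.9 tilt [ 0.0009 -0.0002] F [-0.04  0.43 -0.7 ] w 0.0345 q [-0.6   0.35  1.88  0.    0.91  1.26]
1 x [-0.0, -0.01, 0.02, -0.0, 0.003, 0.006, 0.58]
```

View pics/a7.png

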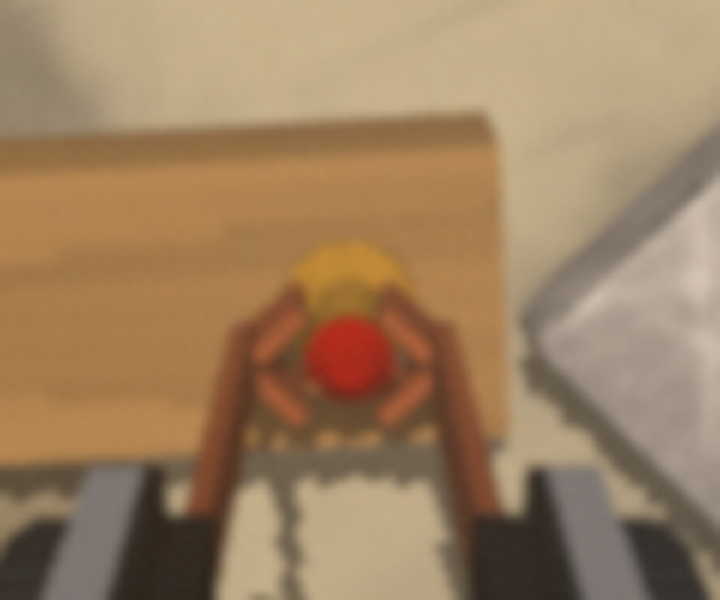

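>>> {"fn": "move_arm", "kwargs": {"motion": [0,0,0,0,0,0.01,0.62,0,0,0,0,0,0,0.64,0,0,0,0,0,0,0.66,0,0,0,0,0,0,0.68,0,0,0,0,0,0,0.68], "newtons": 20}}

```text
clock: 12.9
eef_pos: [0.4857, -0.2805, 0.1083]
eef_rot: [3.107, -0.462, 0.004]
force: [-1.1, 0.3, -1.3]
width: 0.0321
```

```bash
python3 look.py a8 wrist 200 150 320 250 6; python3 -c "
from h import *
st();go([.4852,-.2803,.108],-107,1,.68)"
```

```text
t 12.9 p [ 0.4857 -0.2805  0.1083] yaw -106.9 tilt [ 0.0021 -0.0011] F [-1.06  0.26 -1.35] w 0.0321 q [-0.6   0.35  1.88  0.    0.91  1.26]
t 12.95 p [ 0.4857 -0.2805  0.1083] yaw -106.9 tilt [ 0.0021 -0.0011] F [ 0.44 -0.84 -1.19] w 0.0322 q [-0.6   0.35  1.88  0.    0.91  1.26]
1 x [0.0, -0.02, 0.02, -0.012, -0.001, 0.006, 0.68]
```

View pics/a8.png

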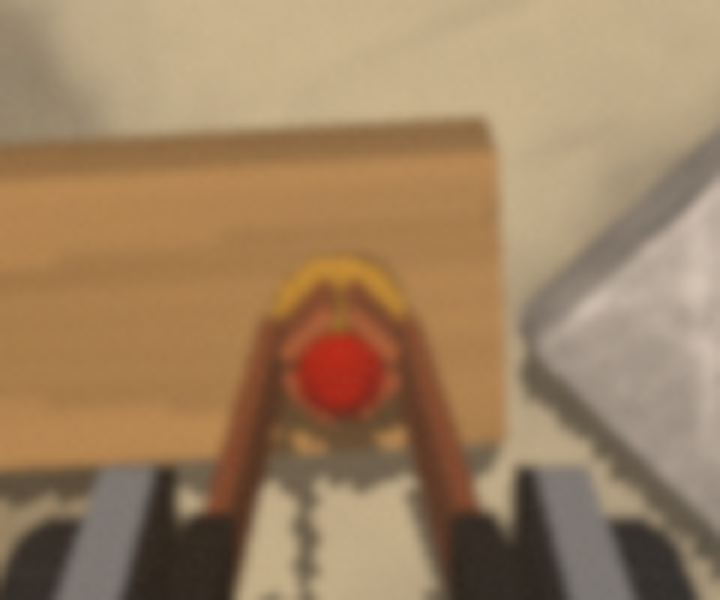

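>>> {"fn": "move_arm", "kwargs": {"motion": [0,-0.01,0,-0.01,0,-0.15,0.68,0,-0.01,0,0,0,-0.2,0.68,0,0,0,0,0,-0.3,0.68,0,0,0,0,0,-0.3,0.68,0,0,0,0,0,-0.25,0.68,0,0,0,0,0,0,0.68,0,0,0,0,0,0,0.68]}}

```text
clock: 13.82
eef_pos: [0.4859, -0.2808, 0.1744]
eef_rot: [3.106, -0.461, 0.004]
force: [-0.3, -0.1, -0.3]
width: 0.0323
```

```bash
python3 look.py b1 wrist 200 150 320 250 6; python3 look.py b2 side 240 200 350 320 4.8
```

```text
t 13.82 p [ 0.4859 -0.2808  0.1744] yaw -106.9 tilt [ 0.0024 -0.0021] F [-0.28 -0.11 -0.27] w 0.0323 q [-0.6   0.26  1.84 -0.    1.04  1.26]
t 13.88 p [ 0.486  -0.2808  0.1744] yaw -106.9 tilt [ 0.0026 -0.0022] F [-0.03 -0.28 -0.83] w 0.0322 q [-0.6   0.26  1.84 -0.    1.04  1.26]
```

View pics/b1.png

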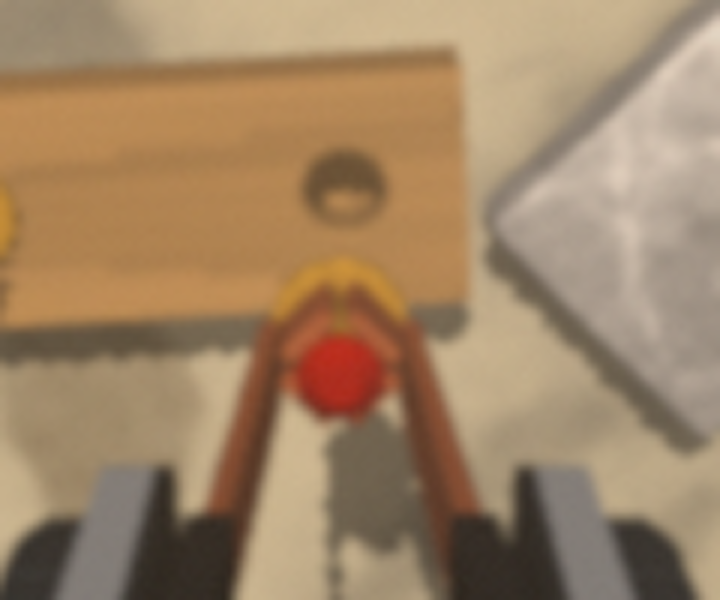

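View pics/b2.png

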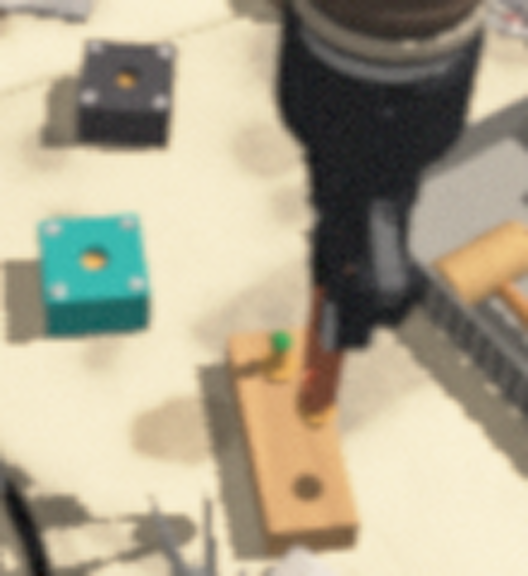

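```bash
python3 - <<'E'
from h import *
for nm,st_,zf in (('a8',(341,373),.024),('b1',(340,376),.0901)):
    d=dict(np.load(f'pics/{nm}.npz')); p=d['pos'];M=d['M']
    s=atz(d,(150+st_[1]/6,200+st_[0]/6),zf+.0233); print(nm,s,p,'rel tool',(M.T@(s-p)).round(4))
d=dict(np.load('pics/b1.npz'));h=atz(d,(150+186/6,200+345/6),.024);print('hole',h)
# socket crop from pictures: scene & side with current cams
plan([([.486,-.281,.178],-107,1),([.502,.0,.178],-107,9)],.68)
E
```

```text
a8 [ 0.48299466 -0.2797772   0.0473    ] [ 0.48573663 -0.28052631  0.10828705] rel tool [-0.003   0.0001  0.061 ]
b1 [ 0.48280194 -0.27985779  0.1134    ] [ 0.48597958 -0.28083883  0.17440062] rel tool [-0.0035 -0.0001  0.061 ]
hole [ 0.48468602 -0.28140445  0.024     ]
10
0, 0, 0.02, 0.0, 0.0, -0.08, 0.68, 0, 0, -0.0, -0.15, -0.61, 0.0, 0.68, 0, 0, -0.0, -0.15, -0.61, 0.0, 0.68, 0, 0, -0.0, -0.15, -0.61, 0.0, 0.68, 0, 0, -0.0, -0.15, -0.61, 0.0, 0.68, 0, 0, -0.0, -0.15, -0.61, 0.0, 0.68, 0, 0, -0.0, -0.15, -0.61, 0.0, 0.68, 0, 0, -0.0, -0.15, -0.61, 0.0, 0.68, 0, 0, -0.0, -0.15, -0.61, 0.0, 0.68, 0, 0, -0.0, -0.15, -0.61, 0.0, 0.68
```

>>> {"fn": "move_arm", "kwargs": {"motion": [0,-0.01,0.01,-0.05,-0.2,0,0.68,0,0,0,-0.1,-0.4,0,0.68,0,0,0,-0.15,-0.61,0,0.68,0,0,0,-0.15,-0.61,0,0.68,0,0,0,-0.15,-0.61,0,0.68,0,0,0,-0.15,-0.61,0,0.68,0,0,0,-0.15,-0.61,0,0.68,0,0,0,-0.15,-0.61,0,0.68,0,0,0,-0.15,-0.61,0,0.68,0,0,0,-0.1,-0.4,0,0.68,0,0,0,-0.05,-0.2,0,0.68,0,0,0,0,0,0,0.68]}}

```text
clock: 15.42
eef_pos: [0.4939, 0.0238, 0.17]
eef_rot: [-3.104, 0.454, 0.016]
force: [0.1, -0.8, -1.5]
width: 0.0323
```

```bash
python3 look.py b3 wrist 180 100 330 250 4; python3 -c "
from h import *
st();go([.5017,-.0005,.15],-107,4,.68)"
```

```text
t 15.43 p [0.4939 0.0238 0.17  ] yaw -106.64 tilt [-0.0092  0.0061] F [ 0.13 -0.81 -1.46] w 0.0323 q [-0.04  0.15  1.99  0.01  1.02  1.81]
t 15.47 p [0.4939 0.0234 0.17  ] yaw -106.68 tilt [-0.0093  0.0062] F [-0.33  0.62 -0.24] w 0.0323 q [-0.04  0.15  1.99  0.01  1.02  1.81]
4 x [-0.01, 0.03, 0.01, 0.073, 0.103, 0.099, 0.68]
```

View pics/b3.png

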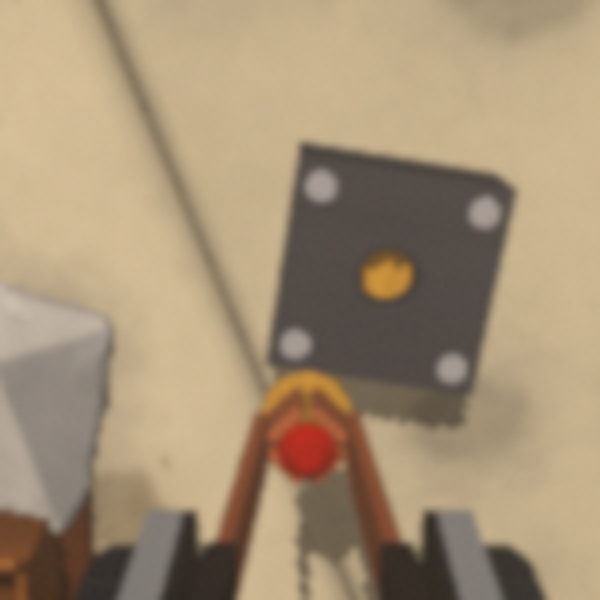

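```bash
python3 - <<'E'
from h import *
d=dict(np.load('pics/b3.npz'))
G=lambda u,v,z:atz(d,(100+v/4,180+u/4),z)
a=[G(*q,.032) for q in[(321,186),(485,212),(452,368),(294,344)]];print('screws',np.mean(a,0),np.linalg.norm(a[0]-a[1]),'mouth',G(387,275,.032),G(388,276,.023))
zf=.17-.108+.024
print('stone rel',(d['M'].T@(G(306,452,zf+.0233)-d['pos'])).round(4))
E
```

```text
screws [0.50001483 0.000592   0.032     ] 0.04233386337863973 mouth [0.50118935 0.00052018 0.032     ] [4.98699109e-01 3.01182006e-04 2.30000000e-02]
stone rel [-0.0037 -0.0006  0.0608]
```

>>> {"fn": "move_arm", "kwargs": {"motion": [-0.01,0.03,0.01,0.07,0.1,0.1,0.68,-0.01,0.03,0.01,0.07,0.1,0.1,0.68,-0.01,0.03,0.01,0.07,0.1,0.1,0.68,-0.01,0.03,0.01,0.07,0.09,0.08,0.68,0,0,0,0,0,0,0.68]}}

```text
clock: 16.1
eef_pos: [0.5018, -0.0037, 0.1489]
eef_rot: [3.104, -0.469, 0.003]
force: [-0.1, 0.9, -2.6]
width: 0.0321
```

```bash
python3 -c "
from h import *
st();go([.5015,.0003,.146],-107,1,.68)"
```

```text
t 16.1 p [ 0.5018 -0.0037  0.1489] yaw -107.17 tilt [ 0.0012 -0.0029] F [-0.12  0.88 -2.57] w 0.0321 q [-0.09  0.18  1.99 -0.    0.96  1.78]
1 x [0.02, -0.02, -0.03, -0.029, -0.075, 0.058, 0.68]
```

>>> {"fn": "move_arm", "kwargs": {"motion": [0.02,-0.01,-0.02,-0.02,-0.07,0.04,0.68,0,0,0,0,0,0,0.68]}}

```text
clock: 16.35
eef_pos: [0.5019, 0.0001, 0.1468]
eef_rot: [3.107, -0.466, 0.001]
force: [0.3, 0.1, -1.9]
width: 0.032
```

```bash
python3 look.py b4 wrist 190 130 320 240 5; python3 look.py b5 side 210 120 310 240 5;python3 look.py b6 scene 200 150 320 250 5; python3 -c "
from h import *
st();go([.5015,.0003,.136],-107,1,.68)"
```

```text
t 16.35 p [5.019e-01 1.000e-04 1.468e-01] yaw -107.07 tilt [ 0.0008 -0.0002] F [ 0.35  0.1  -1.91] w 0.032 q [-0.09  0.19  1.99 -0.    0.96  1.78]
t 16.4 p [5.021e-01 1.000e-04 1.470e-01] yaw -107.06 tilt [ 0.0013 -0.0003] F [ 0.07  0.36 -0.53] w 0.0322 q [-0.09  0.19  1.99 -0.    0.96  1.78]
t 16.45 p [0.5022 0.     0.1471] yaw -107.06 tilt [ 0.0015 -0.0004] F [ 0.01  0.15 -0.27] w 0.0325 q [-0.09  0.19  1.99 -0.    0.96  1.78]
t 16.5 p [0.5022 0.     0.1471] yaw -107.06 tilt [ 0.0015 -0.0004] F [ 0.01 -0.21 -0.76] w 0.032 q [-0.09  0.19  1.99 -0.    0.96  1.78]
1 x [-0.0, -0.02, -0.01, -0.016, -0.001, 0.223, 0.68]
```

View pics/b4.png

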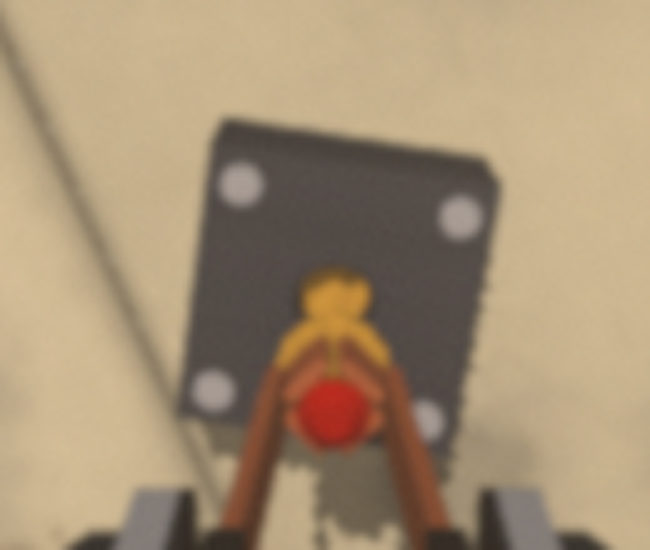

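View pics/b5.png

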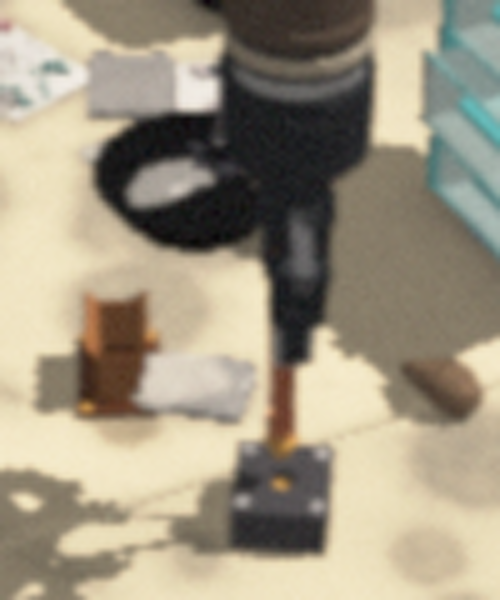

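View pics/b6.png

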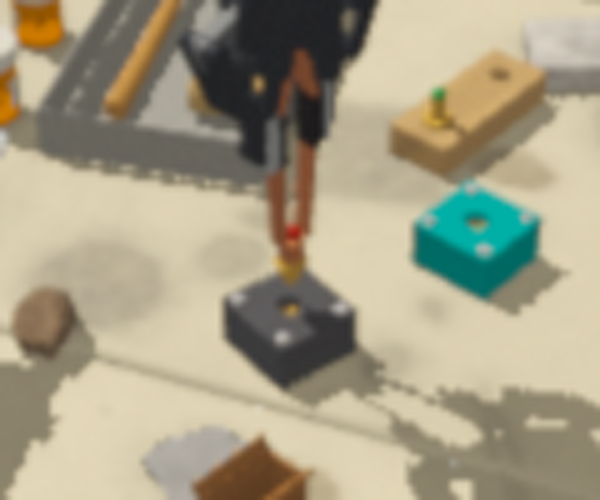

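```bash
python3 - <<'E'
from h import *
ld=lambda n:dict(np.load(f'pics/{n}.npz'))
def G(d,x0,y0,f,u,v,z): return atz(d,(y0+v/f,x0+u/f),z)
zf=.147-.108+.024
w=ld('b4'); a=[G(w,190,130,5,*q,.032) for q in[(241,185),(460,217),(424,420),(213,391)]]
print('wrist sock',np.mean(a,0),'stone',G(w,190,130,5,333,412,zf+.0233),'flange?',G(w,190,130,5,333,362,zf+.003))
s=ld('b6'); print('scene mouth',G(s,200,150,5,291,306,.032),'stone',G(s,200,150,5,293,232,zf+.0233))
a=[G(s,200,150,5,*q,.032) for q in[(238,298),(340,308),(282,338)]];print('scene screws diag mid',(a[0]+a[1])/2)
d=ld('b5'); a=[G(d,210,120,5,*q,.032) for q in[(251,452),(319,454),(315,502),(247,500)]];print('side screws',np.mean(a,0),'flange',G(d,210,120,5,285,442,zf+.0015))
E
```

```text
wrist sock [0.49990354 0.00067876 0.032     ] stone [0.49916537 0.00112778 0.0863    ] flange? [0.50027464 0.00081842 0.066     ]
scene mouth [0.49859752 0.00253943 0.032     ] stone [0.49757084 0.00203942 0.0863    ]
scene screws diag mid [0.50088378 0.00073919 0.032     ]
side screws [ 0.5016881  -0.00109266  0.032     ] flange [ 0.50042378 -0.00548022  0.0645    ]
```

>>> {"fn": "move_arm", "kwargs": {"motion": [0,-0.02,0,-0.02,0,0.12,0.68,0,0,0,0,0,0.1,0.68,0,0,0,0,0,0.1,0.68,0,0,0,0,0,0.06,0.68]}}

```text
clock: 17.0
eef_pos: [0.5013, 0.0006, 0.1271]
eef_rot: [-3.107, 0.465, 0.0]
force: [0.9, -0.8, -0.4]
width: 0.0323
```

```bash
python3 look.py c1 wrist 190 130 320 240 5; python3 look.py c2 side 220 170 310 230 6;python3 look.py c3 scene 220 170 300 240 6; python3 -c "
from h import *
st();go([.5017,.0003,.120],-107,1,.68)"
```

```text
t 17.0 p [0.5013 0.0006 0.1271] yaw -107.03 tilt [-0.0001  0.0002] F [ 0.88 -0.83 -0.36] w 0.0323 q [-0.09  0.22  2.01  0.    0.92  1.78]
t 17.05 p [0.501  0.0006 0.1268] yaw -107.03 tilt [-0.0007  0.0002] F [-0.17  0.36 -1.29] w 0.0321 q [-0.09  0.22  2.01  0.    0.92  1.78]
t 17.1 p [0.5011 0.0006 0.1271] yaw -107.03 tilt [-0.0006  0.0002] F [-0.82  0.75 -0.84] w 0.0322 q [-0.09  0.22  2.01  0.    0.92  1.78]
t 17.15 p [0.5014 0.0006 0.1274] yaw -107.03 tilt [0.     0.0002] F [ 0.25  0.75 -0.63] w 0.0323 q [-0.09  0.22  2.01  0.    0.92  1.78]
1 x [-0.0, 0.0, -0.01, 0.008, 0.003, 0.147, 0.68]
```

View pics/c1.png

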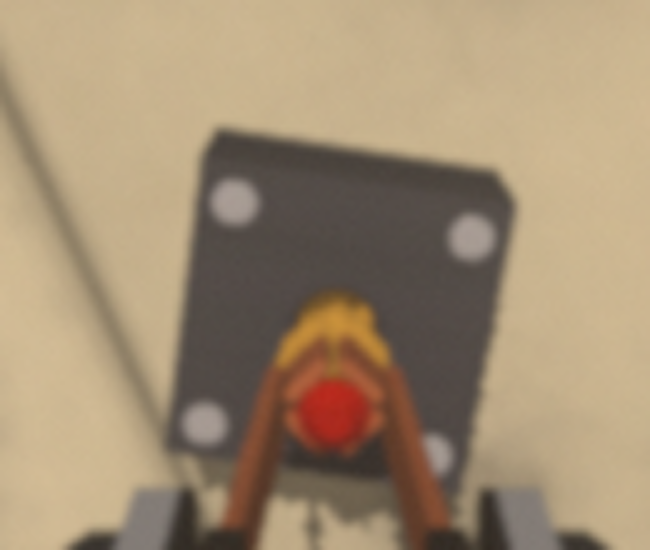

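View pics/c2.png

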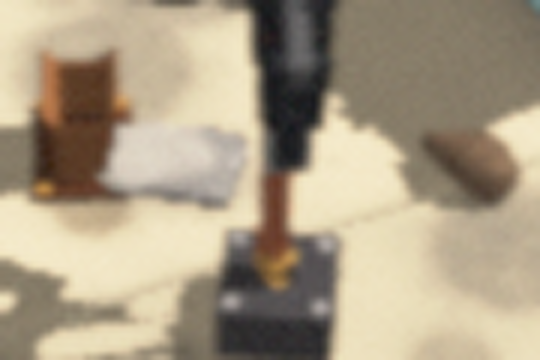

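View pics/c3.png

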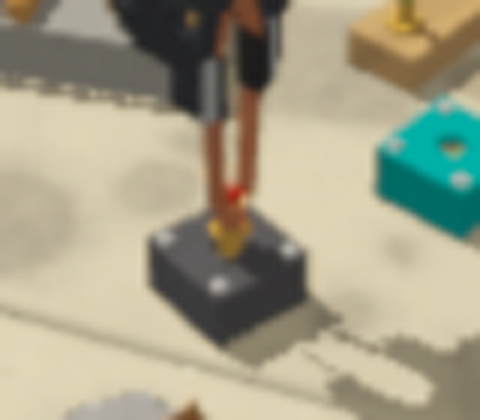

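>>> {"fn": "move_arm", "kwargs": {"motion": [0,0,0,0,0,0.05,0.68,0,0,0,0,0,0.05,0.68]}}

```text
clock: 17.4
eef_pos: [0.502, 0.0005, 0.1226]
eef_rot: [-3.107, 0.465, -0.002]
force: [-0.1, -0.7, -1.7]
width: 0.0319
```

```bash
python3 -c "
from h import *
st();go([.5017,.0003,.120],-107,1,.68)"
```

```text
t 17.4 p [5.020e-01 5.000e-04 1.226e-01] yaw -107.03 tilt [0.0014 0.    ] F [-0.1  -0.67 -1.72] w 0.0319 q [-0.09  0.22  2.01  0.    0.91  1.78]
1 x [-0.0, -0.01, -0.01, -0.005, 0.005, 0.052, 0.68]
```

>>> {"fn": "move_arm", "kwargs": {"motion": [0,-0.01,0,0,0,0.03,0.68,0,0,0,0,0,0.03,0.68]}}

```text
clock: 17.65
eef_pos: [0.5025, 0.0004, 0.1198]
eef_rot: [-3.107, 0.465, -0.002]
force: [1.0, 0.0, 1.1]
width: 0.0322
```

```bash
python3 -c "
from h import *
st()"
```

```text
t 17.65 p [5.025e-01 4.000e-04 1.198e-01] yaw -107.03 tilt [0.0013 0.0002] F [0.98 0.04 1.1 ] w 0.0322 q [-0.09  0.23  2.01  0.    0.9   1.78]
```

>>> {"fn": "move_arm", "kwargs": {"motion": [0,-0.01,0,-0.01,0,0.03,0.68]}}

```text
clock: 17.77
eef_pos: [0.5024, 0.0005, 0.1187]
eef_rot: [-3.106, 0.465, -0.002]
force: [0.0, -0.3, 1.3]
width: 0.0321
```

>>> {"fn": "move_arm", "kwargs": {"motion": [0,0,0,0,0,0.03,0.68]}}

```text
clock: 17.9
eef_pos: [0.5031, 0.0003, 0.1178]
eef_rot: [-3.107, 0.465, -0.004]
force: [0.4, -0.3, 5.3]
width: 0.0322
```

```bash
python3 look.py c4 wrist 190 130 320 240 5; python3 look.py c5 side 220 170 310 230 6
```

```text
t 17.9 p [5.031e-01 3.000e-04 1.178e-01] yaw -107.02 tilt [0.0024 0.    ] F [ 0.4  -0.28  5.29] w 0.0322 q [-0.09  0.23  2.01  0.    0.9   1.78]
t 17.95 p [5.031e-01 3.000e-04 1.178e-01] yaw -107.02 tilt [0.0024 0.    ] F [-0.63 -0.35  4.38] w 0.032 q [-0.09  0.23  2.01  0.    0.9   1.78]
```

View pics/c4.png

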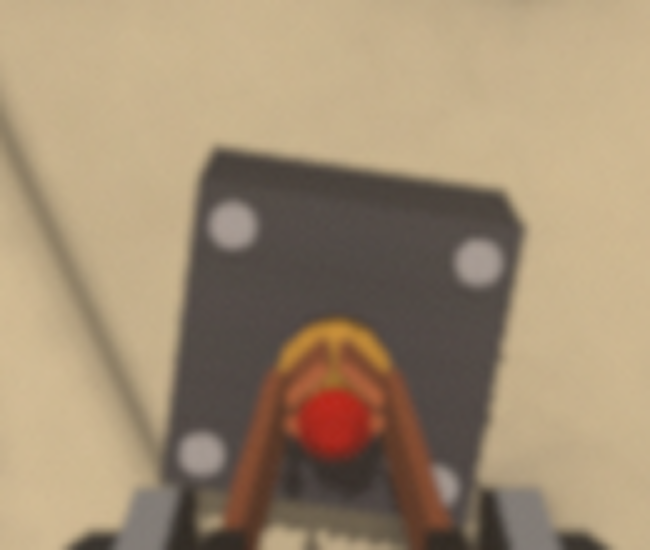

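View pics/c5.png

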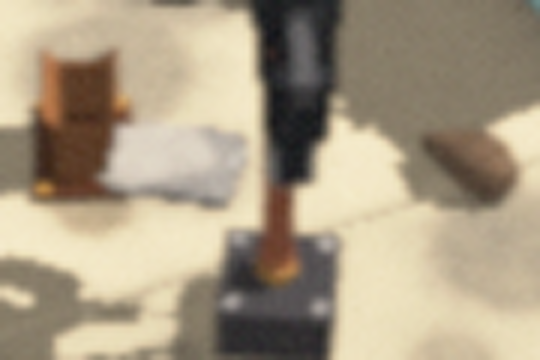

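>>> {"fn": "move_arm", "kwargs": {"motion": [0,-0.02,0,-0.02,0,0.03,0.68]}}

```text
clock: 18.12
eef_pos: [0.5027, 0.0005, 0.1169]
eef_rot: [-3.106, 0.465, -0.002]
force: [-0.4, -0.9, 4.0]
width: 0.0321
```

>>> {"fn": "move_arm", "kwargs": {"motion": [0,-0.01,0,-0.01,0,0.03,0.68]}}

```text
clock: 18.25
eef_pos: [0.5028, 0.0005, 0.1159]
eef_rot: [-3.106, 0.465, -0.003]
force: [-0.4, -0.3, 5.6]
width: 0.0321
```

```bash
python3 -c "
from h import *
st()"
```

```text
t 18.25 p [5.028e-01 5.000e-04 1.159e-01] yaw -107.01 tilt [0.0018 0.0004] F [-0.42 -0.31  5.65] w 0.0321 q [-0.09  0.24  2.01  0.    0.89  1.78]
```

>>> {"fn": "move_arm", "kwargs": {"motion": [0,-0.01,0,-0.01,0,0.03,0.68]}}

```text
clock: 18.38
eef_pos: [0.5028, 0.0005, 0.1149]
eef_rot: [-3.106, 0.464, -0.003]
force: [-0.1, -0.7, 5.0]
width: 0.032
```

>>> {"fn": "move_arm", "kwargs": {"motion": [0,-0.01,0,-0.01,0,0.025,0.68]}}

```text
clock: 18.5
eef_pos: [0.5028, 0.0005, 0.1141]
eef_rot: [-3.106, 0.464, -0.003]
force: [-0.3, 0.1, 4.7]
width: 0.0321
```

```bash
python3 -c "
from h import *
st()"
```

```text
t 18.5 p [5.028e-01 5.000e-04 1.141e-01] yaw -107.0 tilt [0.0018 0.0004] F [-0.33  0.07  4.72] w 0.0321 q [-0.09  0.24  2.01  0.    0.89  1.78]
```

>>> {"fn": "move_arm", "kwargs": {"motion": [0,-0.01,0,-0.01,0,0.025,0.68]}}

```text
clock: 18.62
eef_pos: [0.5027, 0.0005, 0.1132]
eef_rot: [-3.106, 0.464, -0.002]
force: [0.1, -0.1, 4.4]
width: 0.0318
```

>>> {"fn": "move_arm", "kwargs": {"motion": [0,-0.01,0,-0.01,0,0.02,0.68]}}

```text
clock: 18.75
eef_pos: [0.5031, 0.0005, 0.113]
eef_rot: [-3.107, 0.464, -0.003]
force: [-0.5, -0.6, 9.4]
width: 0.0322
```

```bash
python3 look.py c6 side 220 170 310 230 6;python3 look.py c7 wrist 190 130 320 240 5
```

```text
t 18.75 p [5.031e-01 5.000e-04 1.130e-01] yaw -106.98 tilt [0.0023 0.0003] F [-0.48 -0.55  9.4 ] w 0.0322 q [-0.09  0.24  2.01  0.    0.89  1.78]
t 18.8 p [5.031e-01 5.000e-04 1.130e-01] yaw -106.98 tilt [0.0023 0.0003] F [-1.43 -0.15  6.45] w 0.0322 q [-0.09  0.24  2.01  0.    0.89  1.78]
```

View pics/c6.png

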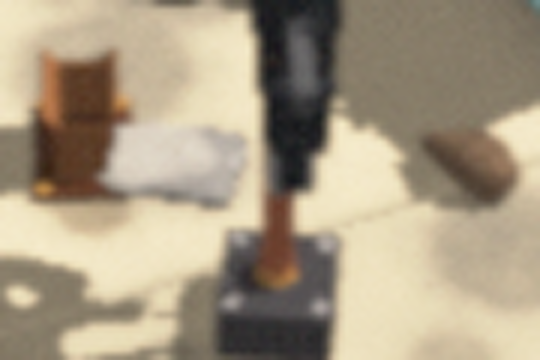

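View pics/c7.png

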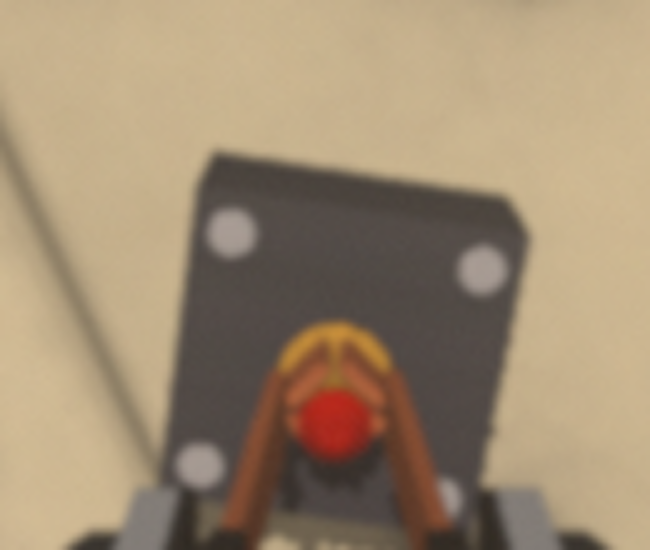

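>>> {"fn": "move_arm", "kwargs": {"motion": [0,-0.01,0,-0.01,0,0.02,0.68]}}

```text
clock: 18.98
eef_pos: [0.5034, 0.0004, 0.113]
eef_rot: [-3.107, 0.464, -0.004]
force: [-1.7, -0.9, 8.6]
width: 0.0322
```

>>> {"fn": "move_arm", "kwargs": {"motion": [0,0,0,0,0,0.02,0.68]}}

```text
clock: 19.1
eef_pos: [0.5041, 0.0002, 0.113]
eef_rot: [-3.107, 0.463, -0.006]
force: [-2.0, -0.9, 8.7]
width: 0.032
```

```bash
python3 -c "
from h import *
st();go([.5025,.0004,.113],-107,1,.68)"
```

```text
t 19.1 p [5.041e-01 2.000e-04 1.130e-01] yaw -106.96 tilt [ 0.0039 -0.0002] F [-2.03 -0.94  8.75] w 0.032 q [-0.09  0.24  2.01  0.    0.89  1.78]
1 x [-0.01, -0.04, 0.01, -0.031, 0.006, 0.001, 0.68]
```

>>> {"fn": "move_arm", "kwargs": {"motion": [0,-0.03,0,-0.02,0,0.02,0.68,0,-0.01,0,-0.01,0,0.02,0.68]}}

```text
clock: 19.35
eef_pos: [0.5039, 0.0003, 0.113]
eef_rot: [-3.107, 0.463, -0.003]
force: [-1.5, -1.3, 8.5]
width: 0.032
```

>>> {"fn": "move_arm", "kwargs": {"motion": [0,-0.01,0,-0.01,0,0.021,0.68,0,-0.01,0,-0.01,0,0.021,0.68]}}

```text
clock: 19.6
eef_pos: [0.5042, 0.0003, 0.113]
eef_rot: [-3.107, 0.462, -0.003]
force: [-1.7, -0.1, 8.1]
width: 0.0319
```

```bash
python3 -c "
from h import *
st();go([.5025,.0004,.113],-107,1,.68)"
```

```text
t 19.6 p [5.042e-01 3.000e-04 1.130e-01] yaw -106.92 tilt [0.002  0.0001] F [-1.74 -0.14  8.12] w 0.0319 q [-0.09  0.24  2.01  0.    0.89  1.78]
1 x [-0.01, -0.02, 0.01, -0.033, 0.007, -0.0, 0.68]
```

>>> {"fn": "move_arm", "kwargs": {"motion": [0,-0.02,0,-0.03,0,0.023,0.68,0,-0.01,0,-0.02,0,0.023,0.68]}}

```text
clock: 19.85
eef_pos: [0.5035, 0.0005, 0.113]
eef_rot: [-3.107, 0.462, -0.004]
force: [-0.7, -0.1, 9.0]
width: 0.0321
```

>>> {"fn": "move_arm", "kwargs": {"motion": [0,-0.01,0,-0.02,0,0.023,0.68,0,-0.01,0,-0.02,0,0.023,0.68]}}

```text
clock: 20.1
eef_pos: [0.5034, 0.0005, 0.113]
eef_rot: [3.108, -0.461, 0.006]
force: [-1.1, -1.2, 8.6]
width: 0.032
```

>>> {"fn": "move_arm", "kwargs": {"motion": [0,-0.01,0,-0.02,0,0.023,0.68,0,-0.01,0,-0.02,0,0.023,0.68]}}

```text
clock: 20.35
eef_pos: [0.5033, 0.0006, 0.113]
eef_rot: [3.107, -0.46, 0.008]
force: [-1.4, -1.8, 8.8]
width: 0.0321
```

```bash
python3 look.py c8 scene 200 150 300 250 6; python3 look.py c9 wrist 190 130 320 240 5
```

```text
t 20.35 p [0.5033 0.0006 0.113 ] yaw -106.84 tilt [ 0.0053 -0.0011] F [-1.36 -1.76  8.76] w 0.0321 q [-0.09  0.24  2.01 -0.    0.88  1.78]
t 20.4 p [0.5034 0.0006 0.113 ] yaw -106.84 tilt [ 0.0054 -0.0011] F [-1.04 -1.17  8.89] w 0.0322 q [-0.08  0.24  2.01 -0.    0.88  1.78]
```

View pics/c8.png

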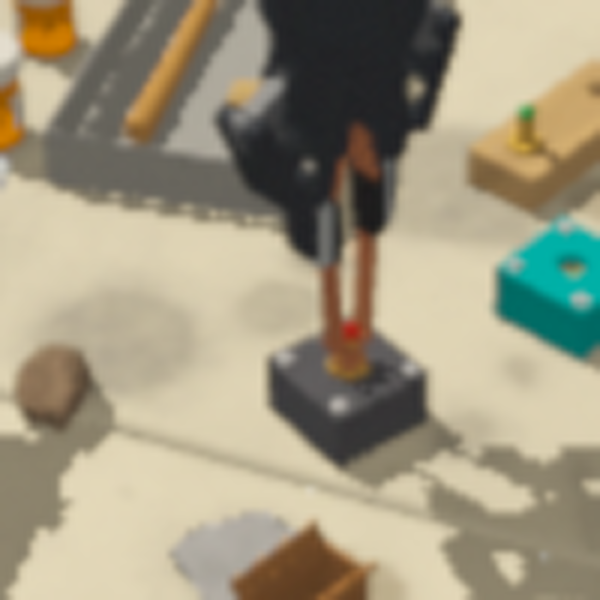

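View pics/c9.png

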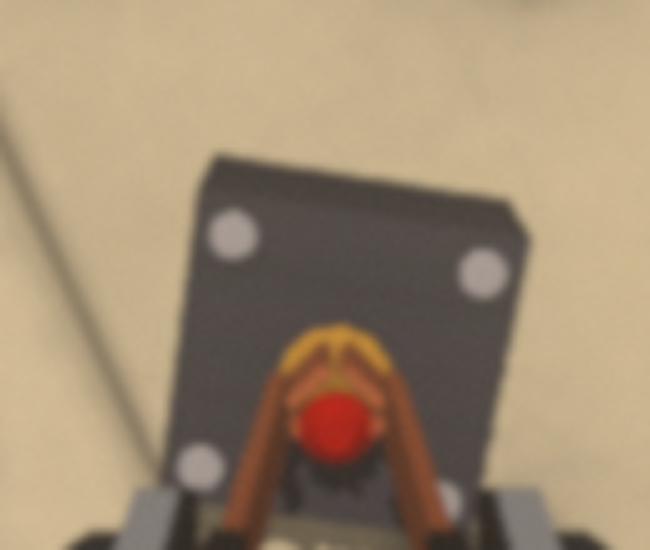

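>>> {"fn": "move_arm", "kwargs": {"motion": [0,-0.03,0,-0.01,0,0,0.68,0,-0.02,0,-0.01,0,-0.01,0.64,0,0,0,0,0,0,0.61,0,0,0,0,0,0,0.58,0,0,0,0,0,0,0.575,0,0,0,0,0,0,0.575]}}

```text
clock: 21.2
eef_pos: [0.5009, 0.0012, 0.1118]
eef_rot: [-3.107, 0.46, 0.004]
force: [0.4, -0.6, -0.3]
width: 0.0364
```

```bash
python3 look.py d1 wrist 190 130 320 240 5
```

```text
t 21.2 p [0.5009 0.0012 0.1118] yaw -106.85 tilt [-0.0024  0.0011] F [ 0.36 -0.61 -0.27] w 0.0364 q [-0.09  0.24  2.01  0.    0.89  1.78]
```

View pics/d1.png

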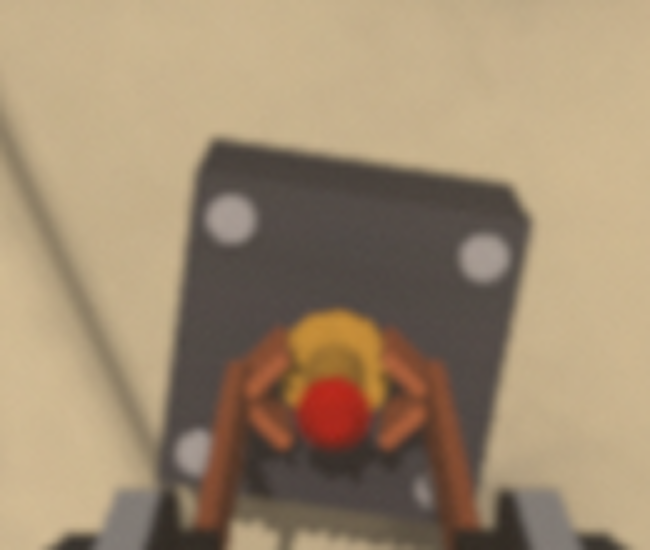

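>>> {"fn": "move_arm", "kwargs": {"motion": [0,0.02,0,0.035,-0.01,-0.03,0.575]}}

```text
clock: 21.38
eef_pos: [0.5022, 0.0012, 0.1129]
eef_rot: [-3.107, 0.46, 0.003]
force: [0.2, -0.1, -0.5]
width: 0.0364
```

```bash
python3 look.py d2 wrist 190 130 320 240 5
```

```text
t 21.38 p [0.5022 0.0012 0.1129] yaw -106.86 tilt [-0.0015  0.0006] F [ 0.21 -0.05 -0.52] w 0.0364 q [-0.08  0.24  2.01  0.    0.89  1.78]
```

View pics/d2.png

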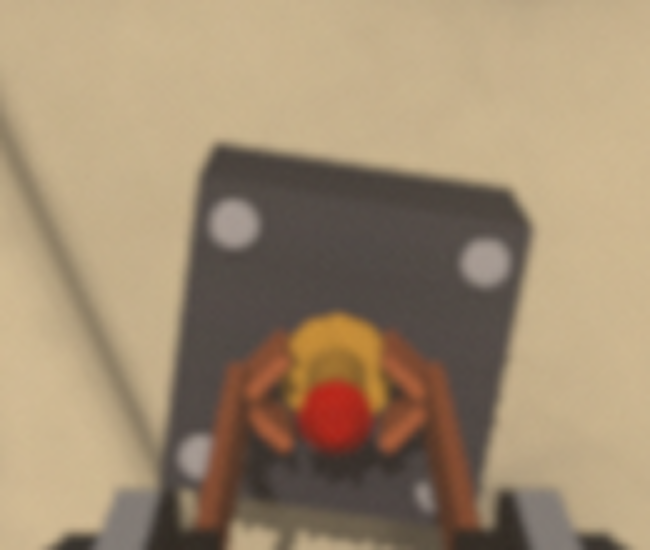

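>>> {"fn": "move_arm", "kwargs": {"motion": [0,0.01,0,0.01,0,-0.12,0.575,0,0,0,0.01,0,-0.15,0.575,0,0,0,0,0,-0.2,0.575,0,0,0,0,0,-0.3,0.58,0,0,0,0,0,-0.3,0.585,0,0,0,0,0,0,0.585]}}

```text
clock: 22.18
eef_pos: [0.5046, 0.0009, 0.1719]
eef_rot: [-3.107, 0.46, -0.004]
force: [-0.6, 0.4, -0.9]
width: 0.0352
```

```bash
python3 look.py d3 wrist 180 110 330 250 4;python3 look.py d4 side 200 130 310 240 5; python3 -c "
from h import *
st();plan([([.49,.08,.168],-107,3),([.451,.1448,.165],-107,3)],.59)"
```

```text
t 22.18 p [0.5046 0.0009 0.1719] yaw -106.86 tilt [0.0028 0.0002] F [-0.55  0.42 -0.93] w 0.0352 q [-0.08  0.15  1.97  0.    1.01  1.78]
t 22.23 p [0.504  0.001  0.1712] yaw -106.86 tilt [0.0013 0.0003] F [-0.19 -0.1  -0.64] w 0.0356 q [-0.08  0.16  1.97  0.    1.01  1.78]
t 22.27 p [0.5033 0.001  0.1703] yaw -106.86 tilt [-0.0004  0.0005] F [-0.64  0.18 -1.65] w 0.0354 q [-0.08  0.16  1.97  0.    1.01  1.78]
6
0, 0, 0.01, -0.24, -0.48, 0.02, 0.59, 0, 0, 0.01, -0.24, -0.48, 0.02, 0.59, 0, 0, 0.01, -0.24, -0.48, 0.02, 0.59, 0, 0, -0.0, -0.37, -0.34, 0.02, 0.59, 0, 0, -0.0, -0.37, -0.34, 0.02, 0.59, 0, 0, -0.0, -0.37, -0.34, 0.02, 0.59
```

View pics/d3.png

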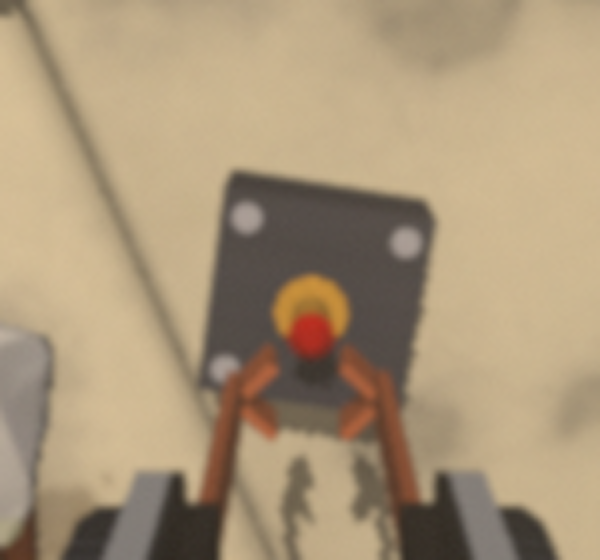

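View pics/d4.png

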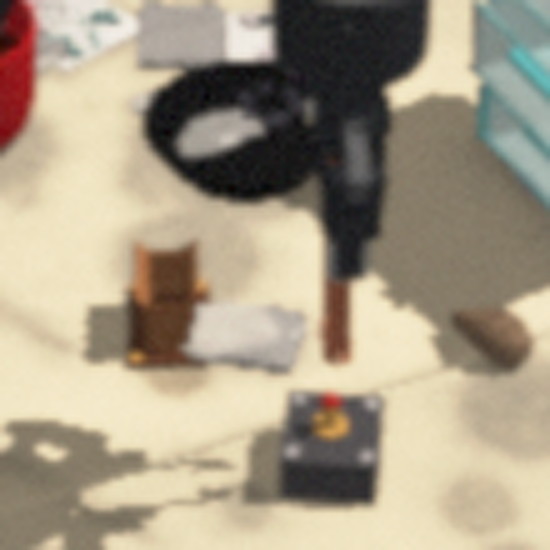

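>>> {"fn": "move_arm", "kwargs": {"motion": [0,0,0.01,-0.24,-0.48,0.02,0.59,0,0,0.01,-0.24,-0.48,0.02,0.59,0,0,0,-0.24,-0.48,0.02,0.59,0,0,0,-0.37,-0.34,0.02,0.59,0,0,0,-0.3,-0.3,0.02,0.59,0,0,0,-0.15,-0.15,0,0.59,0,0,0,0,0,0,0.59]}}

```text
clock: 23.15
eef_pos: [0.4575, 0.1328, 0.1607]
eef_rot: [3.104, -0.466, -0.014]
force: [1.3, -0.3, -1.5]
width: 0.035
```

```bash
python3 -c "
from h import *
st();go([.4503,.1446,.15],-107,2,.59)"
```

```text
t 23.15 p [0.4575 0.1328 0.1607] yaw -107.07 tilt [-0.0094 -0.0011] F [ 1.27 -0.32 -1.51] w 0.035 q [0.19 0.12 2.03 0.   0.99 2.06]
2 x [0.02, 0.04, -0.01, -0.103, -0.092, 0.108, 0.59]
```

>>> {"fn": "move_arm", "kwargs": {"motion": [0.02,0.04,-0.01,-0.1,-0.1,0.03,0.59,0.02,0.04,0,-0.1,-0.09,0.03,0.59,0,0,0,0,0,0,0.59]}}

```text
clock: 23.52
eef_pos: [0.4509, 0.1444, 0.1574]
eef_rot: [-3.107, 0.467, -0.001]
force: [0.4, -0.4, -1.2]
width: 0.0349
```

```bash
python3 look.py e1 wrist 180 90 330 250 4;python3 look.py e2 side 190 100 290 210 5; python3 look.py e3 scene 210 180 300 280 5;python3 -c "
from h import *
st();go([.4503,.1446,.14],-107,2,.59)"
```

```text
t 23.52 p [0.4509 0.1444 0.1574] yaw -107.1 tilt [0.0006 0.0001] F [ 0.39 -0.42 -1.21] w 0.0349 q [ 0.22  0.12  2.05 -0.    0.97  2.09]
t 23.57 p [0.4512 0.1443 0.1576] yaw -107.1 tilt [0.001 0.   ] F [0.07 0.27 0.04] w 0.0355 q [ 0.22  0.12  2.05 -0.    0.97  2.09]
t 23.62 p [0.4514 0.1442 0.1577] yaw -107.11 tilt [0.0012 0.    ] F [ 0.32  1.05 -1.07] w 0.0352 q [ 0.22  0.12  2.05 -0.    0.97  2.09]
t 23.68 p [0.4515 0.1442 0.1577] yaw -107.11 tilt [0.0013 0.0001] F [-0.93 -0.69 -0.34] w 0.0351 q [ 0.22  0.12  2.05 -0.    0.97  2.09]
2 x [-0.0, -0.01, -0.01, -0.013, -0.0, 0.177, 0.59]
```

View pics/e1.png

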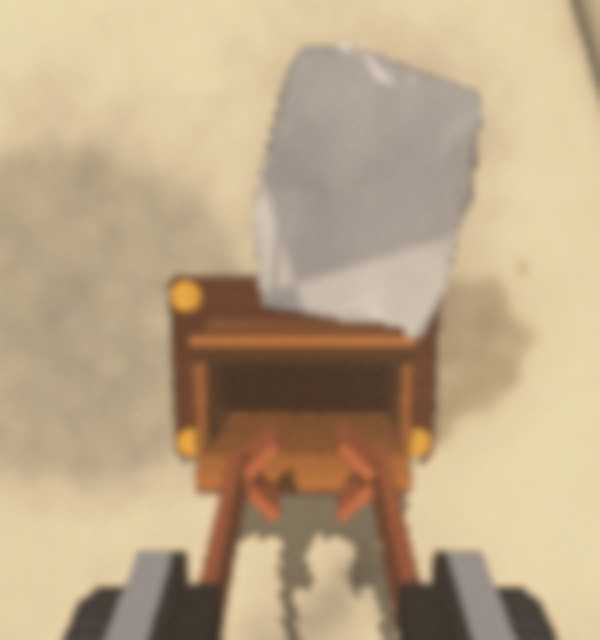

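View pics/e2.png

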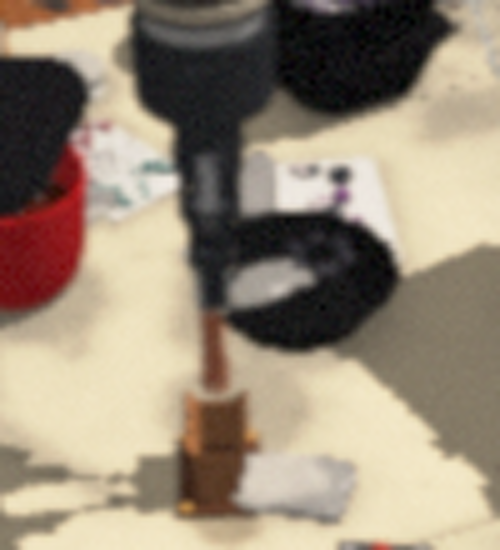

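View pics/e3.png

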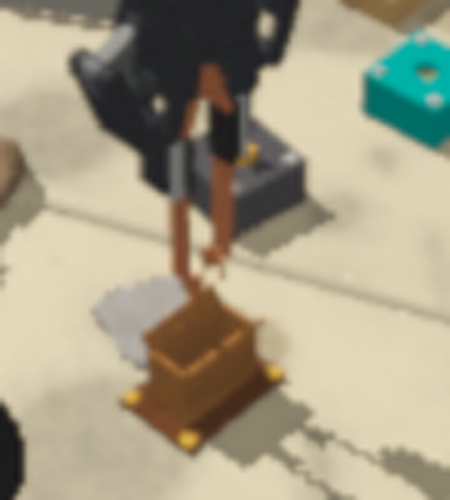

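```bash
python3 - <<'E'
from h import *
d=dict(np.load('pics/e1.npz'));p=d['pos'];M=d['M']
G=lambda u,v,z:atz(d,(90+v/4,180+u/4),z)
t=G(309,480,p[2]-.0645);print('tips',t,(M.T@(t-p)).round(4))
for z in(.005,.047): r=proj(d,[.4487,.1446,z]);print(z,(r[1]-180)*4,(r[0]-90)*4)
a=[G(186,296,.007),G(190,440,.007),G(420,440,.007)];print('ctr studs',(a[0]+a[2])/2)
print('rim far',G(190,342,.047),G(415,342,.047),'near',G(200,455,.047),G(408,455,.047), 'mid',np.mean([G(190,342,.047),G(415,342,.047),G(200,455,.047),G(408,455,.047)],0))
E
```

```text
tips [0.44847484 0.14471916 0.0930562 ] [-0.0028  0.0004  0.0645]
0.005 308.939627777404 365.06066005648097
0.047 309.05868535108493 410.03081207910213
ctr studs [0.44830068 0.14575561 0.007     ]
rim far [0.47294562 0.16645724 0.047     ] [0.45740396 0.11585945 0.047     ] near [0.445543   0.17327812 0.047     ] [0.43070941 0.1249831  0.047     ] mid [0.4516505  0.14514448 0.047     ]
```

>>> {"fn": "move_arm", "kwargs": {"motion": [0,-0.01,0,-0.01,-0.01,0.18,0.59,0,0,0,0,0,0.18,0.59,0,0,0,0,0,0.18,0.59,0,0,0,0,0,0.15,0.59]}}

```text
clock: 24.18
eef_pos: [0.4517, 0.1445, 0.1212]
eef_rot: [-3.106, 0.468, -0.001]
force: [0.1, 0.3, -0.3]
width: 0.0349
```

```bash
python3 look.py e4 wrist 180 120 330 270 4;python3 -c "
from h import *
st();go([.4506,.1448,.086],-107,5,.59)"
```

```text
t 24.18 p [0.4517 0.1445 0.1212] yaw -107.15 tilt [0.001  0.0005] F [ 0.14  0.31 -0.25] w 0.0349 q [0.22 0.18 2.07 0.   0.89 2.09]
t 24.23 p [0.4508 0.1444 0.1202] yaw -107.15 tilt [-0.0009  0.0001] F [-0.82 -0.67 -0.64] w 0.0352 q [0.22 0.18 2.07 0.   0.89 2.09]
5 x [0.0, 0.0, -0.01, -0.001, -0.001, 0.137, 0.59]
```

View pics/e4.png

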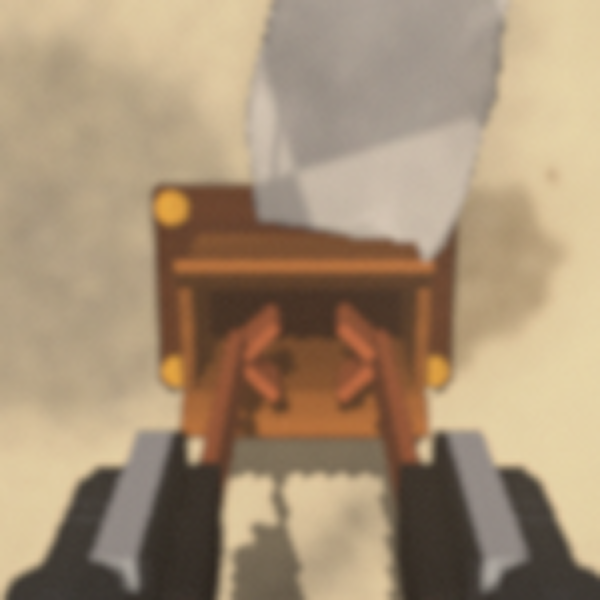

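>>> {"fn": "move_arm", "kwargs": {"motion": [0,0,0,0,0,0.14,0.59,0,0,0,0,0,0.14,0.59,0,0,0,0,0,0.14,0.59,0,0,0,0,0,0.12,0.59]}}

```text
clock: 24.72
eef_pos: [0.4512, 0.1445, 0.0915]
eef_rot: [-3.106, 0.468, 0.0]
force: [-0.2, 0.3, 0.3]
width: 0.0352
```

```bash
python3 -c "
from h import *
st();go([.4503,.1446,.084],-107,1,.59)"
```

```text
t 24.73 p [0.4512 0.1445 0.0915] yaw -107.15 tilt [-0.0002  0.0002] F [-0.16  0.3   0.28] w 0.0352 q [0.22 0.23 2.09 0.   0.83 2.09]
1 x [-0.0, 0.0, -0.03, -0.018, 0.003, 0.151, 0.59]
```

>>> {"fn": "move_arm", "kwargs": {"motion": [0,0,0,-0.01,0,0.08,0.59,0,0,0,0,0,0.06,0.59]}}

```text
clock: 24.98
eef_pos: [0.4506, 0.1446, 0.0838]
eef_rot: [-3.106, 0.468, 0.001]
force: [-0.3, 0.0, -0.3]
width: 0.0347
```

>>> {"fn": "move_arm", "kwargs": {"motion": [0,0,0,0,0,0.03,0.59]}}

```text
clock: 25.1
eef_pos: [0.4514, 0.1448, 0.0829]
eef_rot: [-3.106, 0.468, -0.001]
force: [-0.1, -1.3, 5.9]
width: 0.0353
```

```bash
python3 look.py e5 wrist 160 150 350 330 3.3
```

```text
t 25.1 p [0.4514 0.1448 0.0829] yaw -107.15 tilt [0.0009 0.0004] F [-0.1  -1.28  5.87] w 0.0353 q [0.22 0.24 2.09 0.   0.81 2.09]
```

View pics/e5.png

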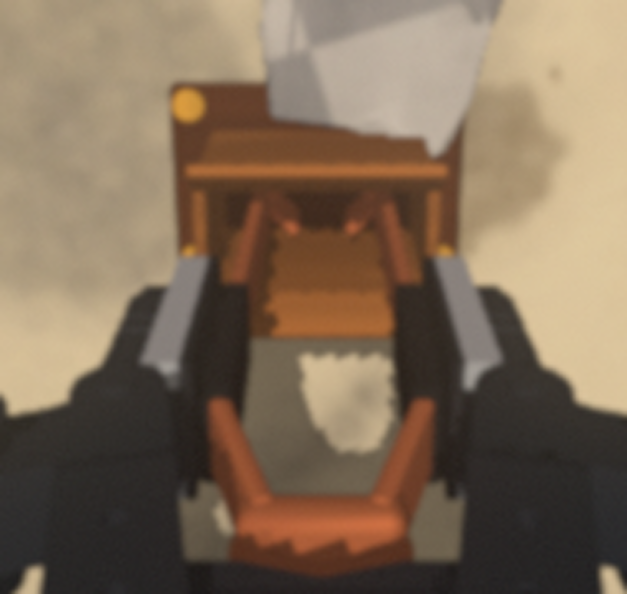

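>>> {"fn": "move_arm", "kwargs": {"motion": [0,0,0,0,0,-0.01,0.585,0,0,0,0,0,0,0.57,0,0,0,0,0,0,0.56,0,0,0,0,0,0,0.55,0,0,0,0,0,0,0.5,0,0,0,0,0,0,0.4,0,0,0,0,0,0,0.25,0,0,0,0,0,0,0.2]}}

```text
clock: 26.15
eef_pos: [0.4515, 0.1448, 0.0836]
eef_rot: [-3.106, 0.468, -0.002]
force: [0.5, 0.6, -1.4]
width: 0.0682
```

```bash
python3 look.py e6 wrist 110 130 400 340 2.7
```

```text
t 26.15 p [0.4515 0.1448 0.0836] yaw -107.15 tilt [0.0014 0.0005] F [ 0.48  0.63 -1.42] w 0.0682 q [0.22 0.24 2.09 0.   0.81 2.09]
```

View pics/e6.png

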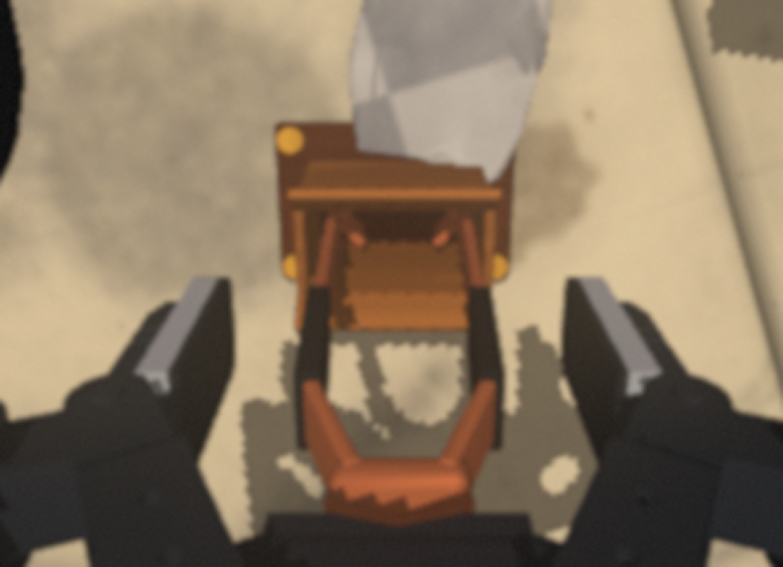

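>>> {"fn": "move_arm", "kwargs": {"motion": [0,-0.01,0,-0.02,0,-0.2,0.15,0,0,0,0,0,-0.4,0.1,0,0,0,0,0,-0.5,0.1,0,0,0,0,0,-0.5,0.1,0,0,0,0,0,-0.5,0.1,0,0,0,0,0,-0.3,0.1,0,0,0,0,0,0,0.1]}}

```text
clock: 27.08
eef_pos: [0.4504, 0.1452, 0.2104]
eef_rot: [-3.105, 0.468, -0.003]
force: [-0.0, -0.2, 0.5]
width: 0.0767
```

```bash
python3 look.py g1 wrist 200 60 420 250 3;python3 look.py g2 side 180 130 320 320 3.1; python3 look.py g3 scene 200 130 320 280 4
```

```text
t 27.07 p [0.4504 0.1452 0.2104] yaw -107.15 tilt [0.0021 0.0015] F [-0.04 -0.19  0.53] w 0.0767 q [0.22 0.04 2.01 0.   1.09 2.09]
t 27.12 p [0.4498 0.145  0.2096] yaw -107.15 tilt [0.0005 0.0011] F [-0.47  0.2   0.91] w 0.0767 q [0.22 0.04 2.01 0.   1.09 2.09]
t 27.18 p [0.4492 0.1449 0.2087] yaw -107.15 tilt [-0.0013  0.0006] F [ 0.11 -0.16 -0.35] w 0.077 q [0.22 0.04 2.01 0.   1.09 2.09]
```

View pics/g1.png

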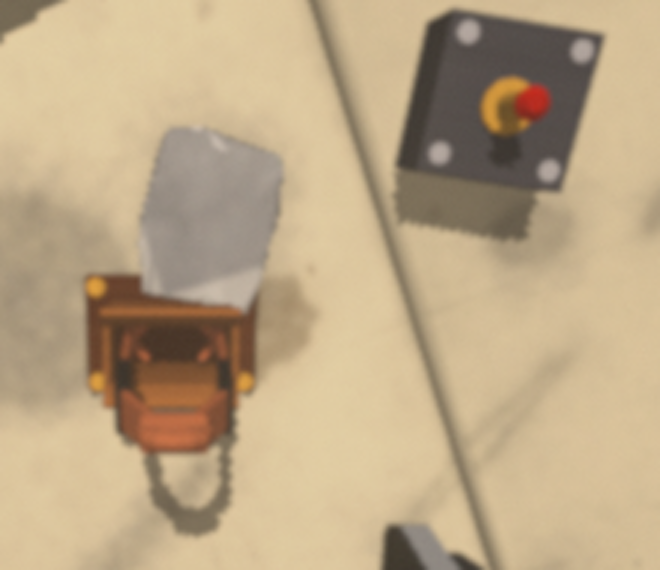

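View pics/g2.png

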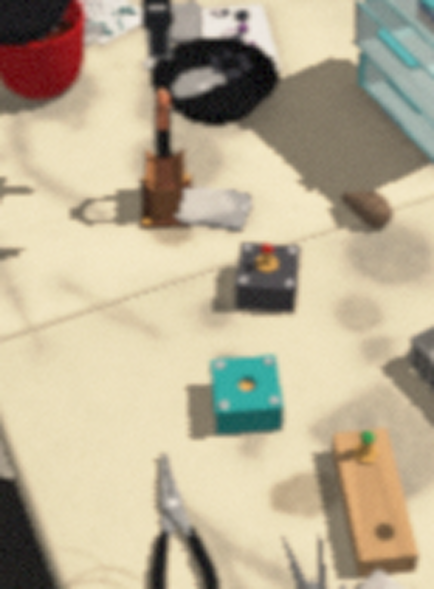

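View pics/g3.png

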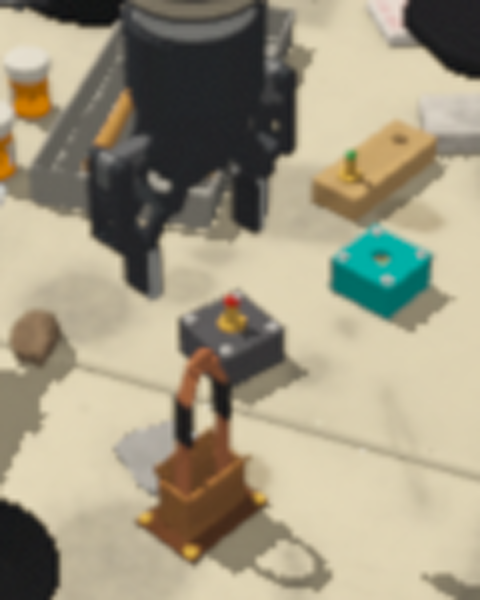

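```bash
python3 - <<'E'
from h import *
L=lambda n:dict(np.load(f'pics/{n}.npz'))
w,s,d=L('g1'),L('g3'),L('g2')
W=lambda u,v:(w,(60+v/3,200+u/3));S=lambda u,v:(s,(130+v/4,200+u/4));D=lambda u,v:(d,(130+v/3.1,180+u/3.1))
print('stone',tri([W(534,101),S(232,300),D(267,250)]))
a=[atz(*W(*q),.032) for q in[(468,31),(582,51),(549,170),(440,153)]];print('sock',np.mean(a,0),'flange top',atz(*W(508,105),.035),'stone',atz(*W(534,101),.0553))
print('screw tri',tri([W(468,31),S(285,330)])) if 0 else None
E
```

```text
stone (array([ 0.5000554 , -0.00063154,  0.05168526]), [np.float64(0.000597201964856479), np.float64(0.0007817365317582161), np.float64(0.00039391644616474465)])
sock [ 5.00157800e-01 -6.87405701e-05  3.20000000e-02] flange top [0.49968326 0.00181644 0.035     ] stone [0.49974976 0.00106271 0.0553    ]
```

```bash
python3 -c "
from h import *
st();print(ticket.sign_off())"
```

```text
t 27.23 p [0.4488 0.1448 0.2081] yaw -107.15 tilt [-0.0026  0.0004] F [-0.19  0.29  0.52] w 0.0765 q [0.22 0.05 2.01 0.   1.09 2.09]
the job is handed in; nothing more can be done
None
```

The red pin is seated in the dark steel block, and the tongs are standing upright back in their stand. I handed the job in at about 27 s of the 72 s allowed; sign-off reports no verdict.

**What was done:** I took the tongs with the gripper and closed them on the red pin's stem at 20 N. I lifted the pin clear of the rack and pressed it past the ejector. The ejector gave way at about 5–6 N over roughly 5 mm. The pin then stopped hard, and I held it there for about 1.5 s. After that I opened the tongs, lifted off and set them back.

**Last checks:**
- **Seating:** the final pictures show the flange on the block with the pin upright. The stone sits 9.1 mm higher than it did in the rack, against 8.5 mm expected when fully home, so the two agree within measuring error.
- **Push force:** the wrist sensor read 8.1–9.4 N, with one dip to 6.5 N between pushes. Adding the weight of the tongs, I estimate 9–10 N on the pin. It never read above 9.4 N in the readings I took.
- **Tongs and surroundings:** the tongs are upright in the pocket, with the robot clear above them and touching nothing. The green pin, pliers and brown stone appear unmoved by eye. The mug and bench block are only partly in those last views; I did not measure any of them.

**Where the measurements disagreed:** triangulated heights came out about 4 mm low throughout, so I relied on the difference between two readings. The single-camera estimate of the flange centre is 1–2 mm off the socket centre in y, while triangulation puts it within 1 mm. The tongs also tilted about 1.5 mm in the grip during the push, which I allowed for when putting them back.

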